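# Split a gravel sample: load the hopper, release the catch, hold the flaps open

### The job

Tip all six pieces of gravel from the scoop pan into the hopper of the sample splitter while its flaps are locked shut, and set the empty scoop pan back down on the bench, flat on its bottom. Then flip the red safety catch fully over by its thumb pad, pull the flap lever towards you until the flaps are wide open, and keep holding it there so that all the gravel drops through into the two pans: finish still holding the lever open by its handle. Leave the receiving pans where they are and do not disturb the jars, tin, brush or spatula.

Things in the scene. Friction and masses are not known exactly. Their poses are not given: they have to be found in the camera images.
- scoop: Shallow steel scoop pan with the gravel in it, 0.3 to 0.45 kg. Floor 150 mm (its x) by 110 mm (y), 3 mm thick; 36 mm walls at the back (-x) and sides, open at the front edge (x = +75 mm), its lip. Origin: centre of the underside; z up. A strap joins the side walls at x = +16 mm, 36 to 40 mm up: gravel passes under it.
- scoop_handle (a point): Middle of the scoop's blue grip, a flat-sided bar 16 mm wide (scoop y), 20 mm high, 70 mm long (scoop x), carried above the pan. At x = -24, y = 0, z = +85 mm in the scoop's frame; axes parallel to the scoop's.
- piece_1: One of six grey-brown gravel pieces, irregular, 15 to 22 mm across, 13 g; origin at its middle. They lie still on the level scoop, begin to slide when it is tipped about 27 to 36 degrees, and 45 to 50 degrees empties it.
- piece_2: One of six grey-brown gravel pieces, irregular, 15 to 22 mm across, 13 g; origin at its middle. They lie still on the level scoop, begin to slide when it is tipped about 27 to 36 degrees, and 45 to 50 degrees empties it.
- piece_3: One of six grey-brown gravel pieces, irregular, 15 to 22 mm across, 13 g; origin at its middle. They lie still on the level scoop, begin to slide when it is tipped about 27 to 36 degrees, and 45 to 50 degrees empties it.
- piece_4: One of six grey-brown gravel pieces, irregular, 15 to 22 mm across, 13 g; origin at its middle. They lie still on the level scoop, begin to slide when it is tipped about 27 to 36 degrees, and 45 to 50 degrees empties it.
- piece_5: One of six grey-brown gravel pieces, irregular, 15 to 22 mm across, 13 g; origin at its middle. They lie still on the level scoop, begin to slide when it is tipped about 27 to 36 degrees, and 45 to 50 degrees empties it.
- piece_6: One of six grey-brown gravel pieces, irregular, 15 to 22 mm across, 13 g; origin at its middle. They lie still on the level scoop, begin to slide when it is tipped about 27 to 36 degrees, and 45 to 50 degrees empties it.
- splitter: Grey sample splitter (riffle box), fixed. Origin: centre of its footprint; z up, y along its 272 mm length, -x towards the robot, 150 mm deep, rim 290 mm high. Hopper mouth 264 (y) by 144 mm (x), narrowing to a slot shut by flaps at z = 205 mm. Slots below send gravel into both pans. Lever and catch stand on the +y end, outside its end plate (outer face y = +136 mm); the -y end is clear.
- hopper_mouth (a point): Centre of the hopper's mouth at rim height, 290 mm above the bench; axes parallel to the splitter's.
- gate_lever (a joint): Flap lever angle, rad: 0 = shut, lever upright; grows as its top is pulled to the splitter's -x (towards the robot) about the y axis through lever_hinge; stop at 1.3. Gravel falls freely past about 1.0. A spring shuts it when let go: about 3 N at the grip to start, 6 to 7 N when open. With the catch down it is blocked at about 0.02.
- lever_handle: The flap lever with its shaft and rear flap: flat steel arm 13 mm wide, black round grip at its end. Origin on the lever's axis in the middle of the splitter's length (x = +30, y = 0, z = +205 mm there); axes parallel to the splitter's when shut.
- lever_grip (a point): Middle of the lever's black grip, a cylinder 18 mm in diameter, 76 mm long along the splitter's y, sticking out sideways, free all round; 110 mm from the axis through lever_hinge. In the splitter's frame: shut x = +30, y = +212, z = +315 mm; fully open x = -76, z = +234 mm. Turns with the lever.
- lever_hinge (a point): Point on the lever's axis, level along y with the grip's middle: x = +30, y = +212, z = +205 mm in the splitter's frame; axes parallel to the splitter's.
- catch (a joint): Angle of the red safety catch, rad: 0 = down, its claw hooked in front of a stud on the lever; grows as its thumb pad is pressed down and the claw lifts; stop at 1.05 (fully over). A stiff pivot: it stays where it is left and needs about 3 N at the pad. The claw frees the lever from about 0.4.
- catch_pad (a point): Middle of the top face of the catch's red ribbed thumb pad, 32 by 32 mm, 6 mm thick, behind the lever (splitter +x), 30 mm from the pivot. In the splitter's frame: down x = +99, y = +166, z = +283 mm, sloping up to +x at 30 degrees; flipped x = +102, z = +253 mm, sloping down to +x at 30 degrees. Turns with the catch.
- catch_hinge (a point): Pivot of the catch (axis along splitter y), level along y with the pad's middle: x = +75, y = +166, z = +265 mm in the splitter's frame.
- pan_front: Loose aluminium receiving pan, 120 mm (x) by 256 mm (y), 45 mm high, walls 3 mm, tucked under the splitter on its -x side; origin: centre of its underside.
- pan_back: The same kind of pan on the splitter's +x side.
- jar_a: Bystander, leave alone: glass jar of dark soil, white screw lid, 70 mm diameter, 126 mm tall; origin under it.
- jar_b: Bystander, leave alone: glass jar of dark soil, white screw lid, 70 mm diameter, 126 mm tall; origin under it.
- tin: Bystander, leave alone: round aluminium moisture tin with lid, 67 mm diameter, 39 mm tall; origin under it.
- brush: Bystander, leave alone: small hand brush lying on the bench; origin under it.
- spatula: Bystander, leave alone: spatula with an orange handle lying on the bench; origin under it.

How it is judged (in metres and radians):
On the way, in this order (a step that is already met when the one before it is completed fails the run):
1. all six pieces lie in the hopper, the flaps shut and the catch down (x of piece_1 in the frame of splitter between -0.072 and 0.072 m and y of piece_1 in the frame of splitter between -0.134 and 0.134 m and z of piece_1 in the frame of splitter between 0.2 and 0.29 m and x of piece_2 in the frame of splitter between -0.072 and 0.072 m and y of piece_2 in the frame of splitter between -0.134 and 0.134 m and z of piece_2 in the frame of splitter between 0.2 and 0.29 m and x of piece_3 in the frame of splitter between -0.072 and 0.072 m and y of piece_3 in the frame of splitter between -0.134 and 0.134 m and z of piece_3 in the frame of splitter between 0.2 and 0.29 m and x of piece_4 in the frame of splitter between -0.072 and 0.072 m and y of piece_4 in the frame of splitter between -0.134 and 0.134 m and z of piece_4 in the frame of splitter between 0.2 and 0.29 m and x of piece_5 in the frame of splitter between -0.072 and 0.072 m and y of piece_5 in the frame of splitter between -0.134 and 0.134 m and z of piece_5 in the frame of splitter between 0.2 and 0.29 m and x of piece_6 in the frame of splitter between -0.072 and 0.072 m and y of piece_6 in the frame of splitter between -0.134 and 0.134 m and z of piece_6 in the frame of splitter between 0.2 and 0.29 m and value of joint gate_lever below 0.1 rad and value of joint catch below 0.3 rad), for 0.2 s.
2. the scoop pan is set down flat on the bench and let go, the catch still down (all of step 1 and height (world z) of scoop below 0.008 m and angle between scoop's own z axis and vertical below 0.08 rad and contact force between scoop and the fingers below 0.2 N), for 0.1 s.
3. the catch is flipped over while the flaps are still shut on the gravel (x of piece_1 in the frame of splitter between -0.072 and 0.072 m and y of piece_1 in the frame of splitter between -0.134 and 0.134 m and z of piece_1 in the frame of splitter between 0.2 and 0.29 m and x of piece_2 in the frame of splitter between -0.072 and 0.072 m and y of piece_2 in the frame of splitter between -0.134 and 0.134 m and z of piece_2 in the frame of splitter between 0.2 and 0.29 m and x of piece_3 in the frame of splitter between -0.072 and 0.072 m and y of piece_3 in the frame of splitter between -0.134 and 0.134 m and z of piece_3 in the frame of splitter between 0.2 and 0.29 m and x of piece_4 in the frame of splitter between -0.072 and 0.072 m and y of piece_4 in the frame of splitter between -0.134 and 0.134 m and z of piece_4 in the frame of splitter between 0.2 and 0.29 m and x of piece_5 in the frame of splitter between -0.072 and 0.072 m and y of piece_5 in the frame of splitter between -0.134 and 0.134 m and z of piece_5 in the frame of splitter between 0.2 and 0.29 m and x of piece_6 in the frame of splitter between -0.072 and 0.072 m and y of piece_6 in the frame of splitter between -0.134 and 0.134 m and z of piece_6 in the frame of splitter between 0.2 and 0.29 m and value of joint gate_lever below 0.1 rad and value of joint catch above 0.8 rad), for 0.1 s.
4. the lever is pulled open (value of joint gate_lever above 1.05 rad and value of joint catch above 0.8 rad), for 0.2 s.
At the end, for the whole second after the job is handed in: The fingers hold the lever open (at least 1.05 rad of 1.3, pressing on it with more than 1.5 N), the catch is still flipped over (past 0.8 rad), every piece of gravel lies inside one of the two pans, and the scoop pan stands let go and level, flat on the bench (within 8 mm and 0.08 rad), at rest (all of step 4 and contact force between the fingers and lever_handle above 1.5 N and ((x of piece_1 in the frame of pan_front between -0.06 and 0.06 m and y of piece_1 in the frame of pan_front between -0.128 and 0.128 m and z of piece_1 in the frame of pan_front between 0 and 0.045 m) or (x of piece_1 in the frame of pan_back between -0.06 and 0.06 m and y of piece_1 in the frame of pan_back between -0.128 and 0.128 m and z of piece_1 in the frame of pan_back between 0 and 0.045 m)) and ((x of piece_2 in the frame of pan_front between -0.06 and 0.06 m and y of piece_2 in the frame of pan_front between -0.128 and 0.128 m and z of piece_2 in the frame of pan_front between 0 and 0.045 m) or (x of piece_2 in the frame of pan_back between -0.06 and 0.06 m and y of piece_2 in the frame of pan_back between -0.128 and 0.128 m and z of piece_2 in the frame of pan_back between 0 and 0.045 m)) and ((x of piece_3 in the frame of pan_front between -0.06 and 0.06 m and y of piece_3 in the frame of pan_front between -0.128 and 0.128 m and z of piece_3 in the frame of pan_front between 0 and 0.045 m) or (x of piece_3 in the frame of pan_back between -0.06 and 0.06 m and y of piece_3 in the frame of pan_back between -0.128 and 0.128 m and z of piece_3 in the frame of pan_back between 0 and 0.045 m)) and ((x of piece_4 in the frame of pan_front between -0.06 and 0.06 m and y of piece_4 in the frame of pan_front between -0.128 and 0.128 m and z of piece_4 in the frame of pan_front between 0 and 0.045 m) or (x of piece_4 in the frame of pan_back between -0.06 and 0.06 m and y of piece_4 in the frame of pan_back between -0.128 and 0.128 m and z of piece_4 in the frame of pan_back between 0 and 0.045 m)) and ((x of piece_5 in the frame of pan_front between -0.06 and 0.06 m and y of piece_5 in the frame of pan_front between -0.128 and 0.128 m and z of piece_5 in the frame of pan_front between 0 and 0.045 m) or (x of piece_5 in the frame of pan_back between -0.06 and 0.06 m and y of piece_5 in the frame of pan_back between -0.128 and 0.128 m and z of piece_5 in the frame of pan_back between 0 and 0.045 m)) and ((x of piece_6 in the frame of pan_front between -0.06 and 0.06 m and y of piece_6 in the frame of pan_front between -0.128 and 0.128 m and z of piece_6 in the frame of pan_front between 0 and 0.045 m) or (x of piece_6 in the frame of pan_back between -0.06 and 0.06 m and y of piece_6 in the frame of pan_back between -0.128 and 0.128 m and z of piece_6 in the frame of pan_back between 0 and 0.045 m)) and height (world z) of scoop below 0.008 m and angle between scoop's own z axis and vertical below 0.08 rad and contact force between scoop and the arm below 0.2 N and contact force between scoop and the fingers below 0.2 N and linear speed of scoop below 0.02 m/s); the arm keeps its last pose, push and grip.
It fails at once if a jar, the tin, the brush or the spatula is pushed more than 30 mm (distance of any of jar_a, jar_b, tin, brush, spatula from where it was at the start of the episode above 0.03 m).
It fails at once if a jar or the tin is tipped over (angle between any of jar_a, jar_b, tin's own z axis and vertical above 0.6 rad).
It fails at once if a receiving pan is pushed more than 25 mm out of its place (distance of any of pan_front, pan_back from where it was at the start of the episode above 0.025 m).
It also fails if it takes over 72 s, if anything falls off the work surface, if the arm or the gripper's body presses on something with over 40 N, if the wrist force passes 120 N, or if a joint passes its speed limit or range.

### The arm

A 6-joint arm with a two-finger parallel gripper is mounted at the origin on the work surface. World frame = base frame: x ahead of the robot, y to its left, z up, the work surface at z = 0. Lengths are in mm, angles in rad, forces in N, time in s.
With the tool pointing down it reaches from about 375 to 900 mm from the base axis. Payload 3.1 kg.
Tool frame: the origin (TCP) lies midway between the tips of the shut fingers; the grasp point (between the pads) lies 19 mm behind it; x points along the fingers, z is the direction in which the jaws open and shut, and the axes are right-handed (so a half turn about x gives the same grasp; the last joint's range is limited). The gripper opens to 85 mm and grips with 20 to 120 N. Pads are 22 mm wide; open, the fingers measure 114 mm over their backs; the gripper's body (76 mm by 85 mm) begins 54 mm behind the grasp point. The pads swing forward as they close: fully open they stand 13 mm farther back than shut.
Start: joints at [0.987, 0.527, 1.433, -0, 1.181, -0.178], TCP at [246.679, 574.235, 231.31] pointing down, gripper open.
Joint ranges: [-3.08, 3.08], [-0.75, 2.2], [0.22, 2.44], [-1.43, 4.57], [0, 2.65], [-2.85, 2.85]. Speed limits (rad/s): [2.79, 2.79, 3.14, 3.14, 3.14, 3.14].

### API

Orientations are given as a 3x3 rotation matrix whose columns are the frame's x, y, z axes.
In Python, from rig import * gives the robot as it stands.
- The arm moves only by the tool send_rows, never from a script. Its argument "commands" is text: rows parted by semicolons, each of 5 numbers parted by spaces: the opening, from 0 (shut) to 1 (fully open), then the shift along the tool's x, y, z in mm, then the turn about the tool's x in degrees. A call has 1 to 20 rows; each row shifts and turns the commanded pose from where the row before left it, along the tool's axes as they then stand; what a row does not reach is not made up. A row lasts 1/12 s, in which the tool goes at most 41.7 mm and 7.16 degrees, less where a joint would pass 70% of its speed; a pose out of reach is approached as far as the arm can. A call is refused whole if a number of a shift passes 41.7 or a number of a turn 7.16, either way. A call with a gripper value outside its range is refused whole. The fingers move at their own pace and stop on an object; the grip force is fixed at half the most. Time passes only in rows, so rows that do not move let the fingers close. It gives the time, the measured TCP pose, the force and the opening at its end, in the units of the state.
- get_state(): the state, without advancing time (a new reading comes with each control period).
- grab_frame(name): name is "scene" or "top" or "wrist"; returns a dict with "pixels" (480x640x3 uint8, red, green, blue), "K" (3x3 intrinsics, pixels), "R" (3x3) and "t" (3): a world point X has camera coordinates R X + t. Camera axes: x right, y down, z forward; pixel columns grow to the right and rows downward; lengths in mm; the calibration is good to about 2 mm. A picture is of the moment at which its call begins. There is no depth.
- hand_in(): hands the job in, once; it reports no verdict.
The state is a dict: "time": time; "qpos": joint angles; "joint_velocities": joint speeds; "effort": joint torques, N m; "position": TCP position; "tool_rot": TCP orientation; "contact_force": force on the tool from outside, world axes, zero at the start; "moment": the same for the moment, N m; "width": finger opening in mm.
Only numpy, scipy, OpenCV 4.12 (cv2) and the standard library are available. Lean on these libraries where they do the work, as an engineer would, in place of code of your own. Each camera call takes 0.05 s, during which the arm holds its last target.

## Working session

There is one attempt and no reset: what is moved stays moved. The work goes in short steps, Python scripts to look and compute and a tool call to move; the robot and the scene stay as the last step left them, time stands still between calls to the robot, and variables do not carry over. Pictures are saved under pics/ and viewed, and the job is handed in when it is done.

Besides the shell and the picture viewer there is one more tool, called after "Call:" in YAML: its name, and indented under it one key for each argument. send_rows: Moves the arm, as the interface text tells. Its arguments: {"type":"object","properties":{"commands":{"type":"string"}},"required":["commands"]}

```bash
ls; mkdir -p pics; python3 - <<'E'
from rig import *
import cv2,numpy as np
s=get_state();print(s)
for n in("scene","top","wrist"):
    f=grab_frame(n);cv2.imwrite(f"pics/{n}0.png",f["pixels"][:,:,::-1]);print(n,f["K"],f["R"],f["t"])
E
```

```text
pics
{'time': 0.0, 'qpos': array([ 9.86516483e-01,  5.28451560e-01,  1.43390879e+00,  3.04739672e-05,
        1.18140924e+00, -1.78492828e-01]), 'joint_velocities': array([-2.41524050e-04,  8.09546149e-04, -3.46349466e-04, -9.55595868e-05,
        1.59513496e-03,  1.50032327e-03]), 'effort': array([-7.99273621e-04, -4.42352557e+01, -1.78021306e+01, -2.41771577e-04,
        8.50607583e-03,  2.50648202e-05]), 'position': array([246.27101993, 573.6512675 , 230.34053722]), 'tool_rot': array([[-1.22430999e-03, -9.18787181e-01,  3.94751335e-01],
       [-1.80025017e-03,  3.94753017e-01,  9.18785511e-01],
       [-9.99997630e-01,  4.14227123e-04, -2.13734684e-03]]), 'contact_force': array([ 0.22678823, -0.24390516, -0.35626578]), 'moment': array([-0.04683897, -0.06162246, -0.01089899]), 'width': 85.443658057032}
scene [[577.70029986   0.         323.90709651]
 [  0.         577.70029986 241.73686162]
 [  0.           0.           1.        ]] [[-0.85608197  0.51681525 -0.00506578]
 [ 0.45027702  0.74098102 -0.49819447]
 [-0.25372086 -0.4287763  -0.86705052]] [ 475.08081959 -148.36372829 1730.86874806]
top [[454.22695052   0.         324.91151124]
 [  0.         454.22695052 238.26455822]
 [  0.           0.           1.        ]] [[-0.01244807 -0.99992158  0.00136737]
 [-0.98576459  0.01204251 -0.16769961]
 [ 0.16766999 -0.00343544 -0.98583719]] [ -25.13227695  582.41477234 1502.01550842]
wrist [[417.86528023   0.         322.37409041]
 [  0.         417.86528023 244.92085262]
 [  0.           0.           1.        ]] [[ 0.39456167  0.91886605 -0.00250237]
 [ 0.88419348 -0.37892935  0.27315643]
 [ 0.25004595 -0.10998963 -0.96196637]] [-622.55362902  -36.27308895  379.94166691]
```

View pics/scene0.png

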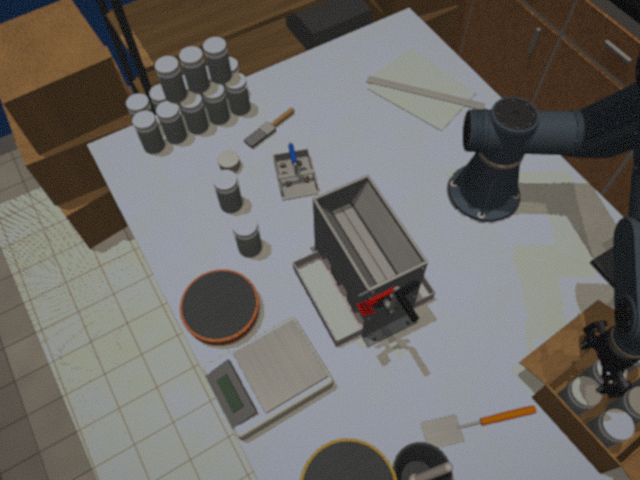

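View pics/top0.png

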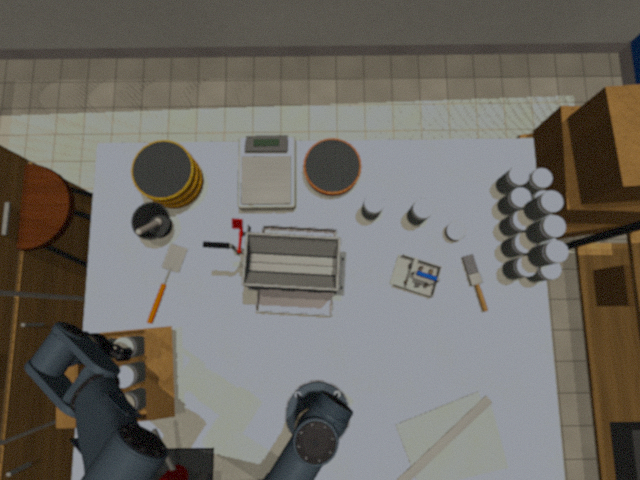

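View pics/wrist0.png

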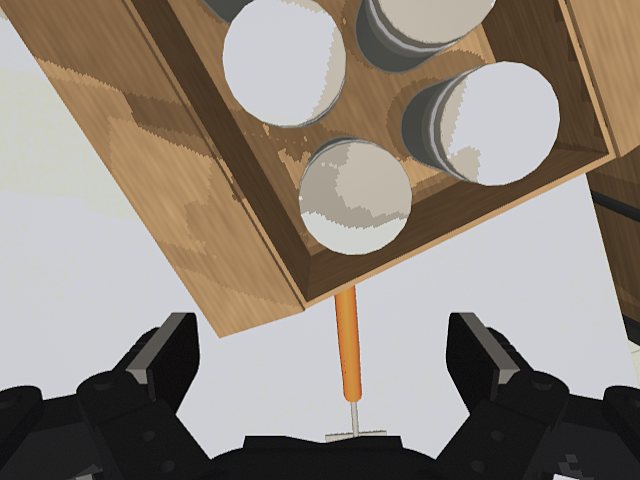

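```bash
cat > h.py <<'E'
from rig import *
import cv2,numpy as np
def crop(n,out,u0,v0,u1,v1,k):
    f=grab_frame(n);p=f["pixels"][v0:v1,u0:u1,::-1]
    cv2.imwrite(out,cv2.resize(p,None,fx=k,fy=k,interpolation=cv2.INTER_CUBIC));return f
def cropf(inp,out,u0,v0,u1,v1,k):
    p=cv2.imread(inp)[v0:v1,u0:u1];cv2.imwrite(out,cv2.resize(p,None,fx=k,fy=k,interpolation=cv2.INTER_CUBIC))
CAM={}
def proj(f,X):
    c=f["R"]@np.array(X,float)+f["t"];q=f["K"]@c;return q[:2]/q[2]
def ray(f,u,v):
    d=f["R"].T@np.linalg.solve(f["K"],[u,v,1.]);o=-f["R"].T@f["t"];return o,d
def onz(f,u,v,z):
    o,d=ray(f,u,v);return o+d*(z-o[2])/d[2]
def tri(*L):
    A=np.zeros((3,3));b=np.zeros(3)
    for f,u,v in L:
        o,d=ray(f,u,v);d=d/np.linalg.norm(d);M=np.eye(3)-np.outer(d,d);A+=M;b+=M@o
    X=np.linalg.solve(A,b);return X,[np.round(proj(f,X)-[u,v],1) for f,u,v in L]
E
python3 -c "
from h import *
cropf('pics/top0.png','pics/t1.png',195,205,355,325,5)
cropf('pics/top0.png','pics/t2.png',350,190,500,320,5)
cropf('pics/scene0.png','pics/s1.png',285,165,445,365,4)
cropf('pics/scene0.png','pics/s2.png',210,100,330,220,5)
"
```

```text
(no output)
```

View pics/t1.png

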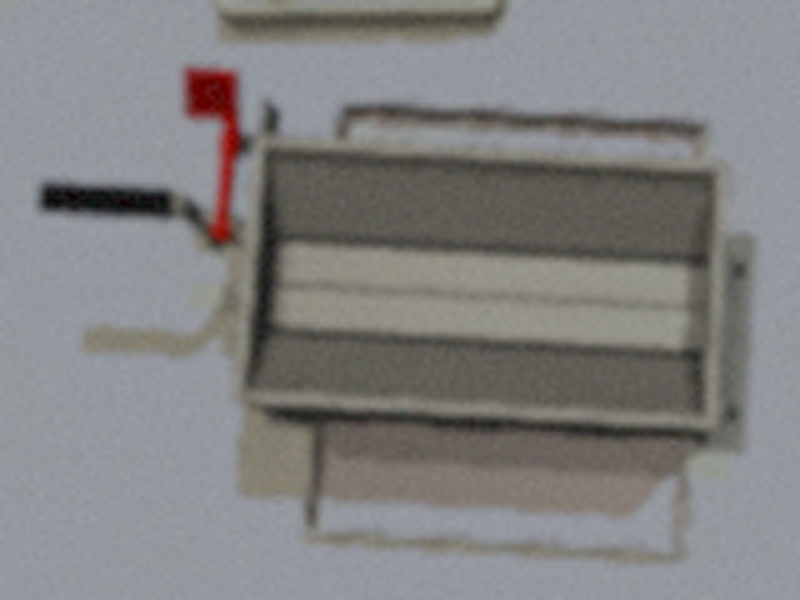

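View pics/t2.png

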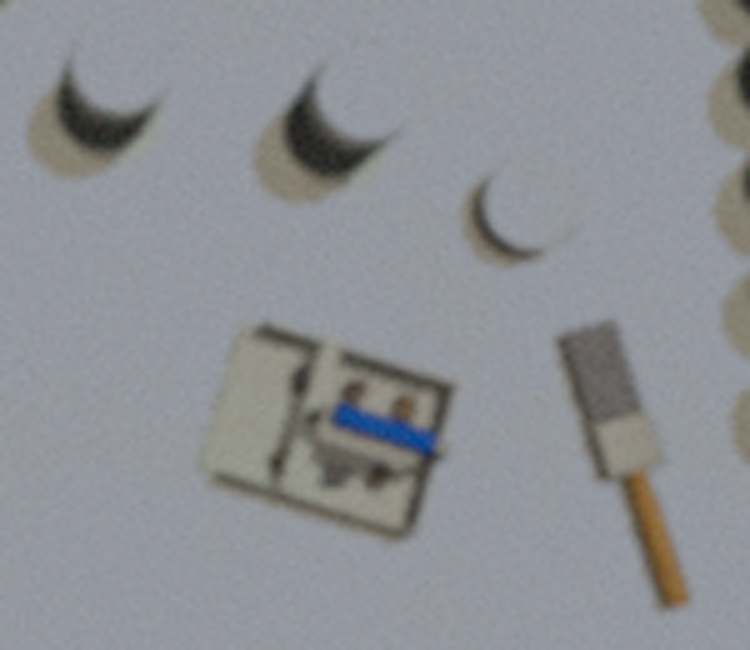

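View pics/s1.png

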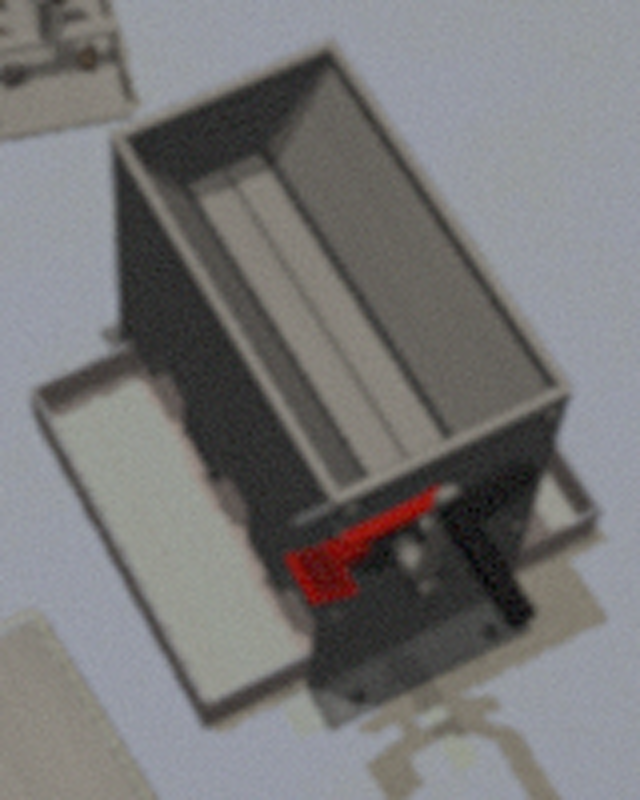

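View pics/s2.png

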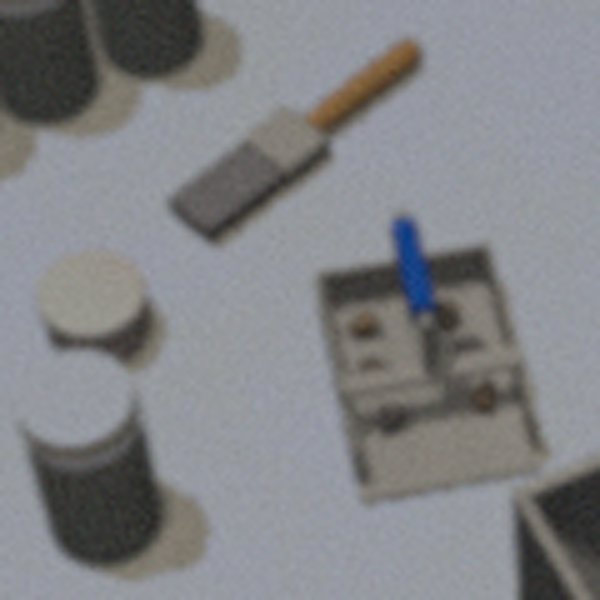

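```bash
cat > m1.py <<'E'
from h import *
from scipy.optimize import least_squares
T=grab_frame("top");S=grab_frame("scene")
t=lambda a,b:(195+a/5-.4,205+b/5-.4); t2=lambda a,b:(350+a/5-.4,190+b/5-.4)
s=lambda a,b:(285+a/4-.4,165+b/4-.4); s2=lambda a,b:(210+a/5-.4,100+b/5-.4)
sp=[(T,t(262,137),(75,136)),(T,t(724,163),(75,-136)),(T,t(712,430),(-75,-136)),(T,t(240,403),(-75,136)),
    (S,s(335,500),(75,136)),(S,s(115,132),(75,-136)),(S,s(330,43),(-75,-136)),(S,s(571,394),(-75,136))]
def fit(obs,z,x0):
    def r(p):
        c,q=np.cos(p[2]),np.sin(p[2]);o=[]
        for f,uv,X in obs:
            zz=X[2]+p[3] if len(X)>2 else z+p[3]
            o+=list(proj(f,[p[0]+c*X[0]-q*X[1],p[1]+q*X[0]+c*X[1],zz])-uv)
        return o
    R=least_squares(r,x0);return R.x,np.round(R.fun.reshape(-1,2),1)
if __name__=="__main__":
    for o in sp[:8]:print(np.round(onz(o[0],*o[1],290),1),end=' ')
    print();print(fit(sp,290,[520,50,0,0]))
    for n,a,b in (("grip ends",((42,197)),None),):pass
    print("grip tri L",tri((T,*t(42,197)),(S,*s(523,612))))
    print("grip tri R",tri((T,*t(168,202)),(S,*s(455,510))))
    print("pad",tri((T,*t(212,93)),(S,*s(325,577))))
    # scoop: lip corners floor z=3, back corners top z=36
    sc=[(T,t2(243,330),(75,55,3)),(T,t2(207,470),(75,-55,3)) ]
    print("handle f",tri((T,*t2(335,413)),(S,*s2(423,305))));print("handle b",tri((T,*t2(437,443)),(S,*s2(403,222))))
E
python3 m1.py
```

```text
[562.2 192.9 290. ] [543.7 -73.2 290. ] [390.9 -63.7 290. ] [409.4 202.9 290. ] [558.8 195.8 290. ] [538.2 -73.5 290. ] [393.1 -61.8 290. ] [411.  209.6 290. ] 
(array([ 4.75259624e+02,  6.57821831e+01, -7.14612943e-02, -2.36300347e+00]), array([[-1. ,  1. ],
       [ 0.7,  1.3],
       [ 0.3,  0.1],
       [-1.2, -0.2],
       [-0.4,  0.8],
       [-1.1,  0.5],
       [ 0.1, -0.6],
       [-0.6, -0.6]]))
grip tri L (array([522.50646885, 310.2074997 , 324.00295985]), [array([-0.3,  0.3]), array([-0.5, -0.1])])
grip tri R (array([518.58091598, 242.00653542, 318.38574584]), [array([-0.7,  0.7]), array([-1.2, -0.2])])
pad (array([587.94645705, 225.96100954, 281.56953423]), [array([-0.7,  0.8]), array([-1.4, -0.3])])
handle f (array([ 457.00921971, -329.63108234,   96.93630759]), [array([-0.2,  0.2]), array([-0.4, -0.1])])
handle b (array([ 435.65849869, -395.49936751,   90.51844947]), [array([-0.6,  0.7]), array([-1. , -0.3])])
```

Call:
send_rows:
  commands: "1 -16 0 0 7.06;1 -16 0 0 7.06;1 -16 0 0 7.06;1 -16 0 0 7.06;1 -16 0 0 7.06;1 -16 0 0 7.06;1 -16 0 0 7.06;1 -16 0 0 7.06;1 -16 0 0 7.06;1 -16 0 0 7.06;1 -16 0 0 7.06;1 -16 0 0 7.06"

```text
time: 1.25
position: [246.5, 574.0, 423.9]
tool_rot: [[-0.0, 0.314, 0.949], [-0.0, 0.949, -0.314], [-1.0, -0.001, -0.0]]
contact_force: [0.3, -0.7, 0.3]
width: 85.5
```

```bash
cat >> h.py <<'E'
def plan(x,y,z,yaw=None):
    s=get_state();R=s["tool_rot"];d=np.array([x,y,z])-s["position"]
    print("t %.2f pos %s yawz %.2f w %.1f F %s M %s"%(s["time"],np.round(s["position"],1),np.degrees(np.arctan2(R[1,2],R[0,2])),s["width"],np.round(s["contact_force"],1),np.round(s["moment"],2)),"q",np.round(s["qpos"],2),"tilt",np.round(R[2],3))
    t=R.T@d;print("tool shift",np.round(t,1),"len %.1f rows %.1f"%(np.linalg.norm(t),np.linalg.norm(t)/41.5))
    if yaw is not None:
        a=np.degrees(np.arctan2(R[1,2],R[0,2]));print("turn",round((a-yaw+180)%360-180,2))
E
python3 -c "
from h import *
plan(480,150,421,-18)"
```

```text
t 1.25 pos [246.5 574.  423.9] yawz -18.32 w 85.5 F [ 0.3 -0.7  0.3] M [ 0.02  0.03 -0.03] q [ 0.99  0.38  1.15 -0.    1.61  1.31] tilt [-1.    -0.001 -0.   ]
tool shift [   3.  -329.1  354.9] len 484.0 rows 11.7
turn -0.32
```

Call:
send_rows:
  commands: "1 0 -27.4 29.6 0;1 0 -27.4 29.6 0;1 0 -27.4 29.6 0;1 0 -27.4 29.6 0;1 0 -27.4 29.6 0;1 0 -27.4 29.6 0;1 0 -27.4 29.6 0;1 0 -27.4 29.6 0;1 0 -27.4 29.6 0;1 0 -27.4 29.6 0;1 0 -27.4 29.6 0;1 0 -27.4 29.6 0"

```text
time: 2.25
position: [483.5, 150.0, 423.4]
tool_rot: [[0.0, 0.309, 0.951], [0.0, 0.951, -0.309], [-1.0, 0.0, 0.0]]
contact_force: [0.8, 1.1, 0.3]
width: 85.4
```

```bash
python3 -c "
from h import *
f=crop('wrist','pics/w1.png',0,0,640,480,1)
for n,p in (('grip',(520.3,275.2,315)),('pad',(585.8,224.3,283)),('c++',(559.8,196.1,290)),('c+-',(540.4,-75.2,290))):print(n,proj(f,p))
plan(446,-362,200,-18)"
```

```text
grip [315.11194385   5.70298029]
pad [439.8296137   69.76031527]
c++ [413.43424968 127.17705522]
c+- [474.42023219 465.55313512]
t 2.30 pos [487.9 143.5 423. ] yawz -18.36 w 85.4 F [ 1.7 -3.1  0.8] M [-0.11 -0.07  0.03] q [ 0.07  0.19  1.43 -0.01  1.52  0.39] tilt [-1.    -0.005  0.005]
tool shift [ 226.3 -491.7  118.3] len 554.1 rows 13.4
turn -0.36
```

View pics/w1.png

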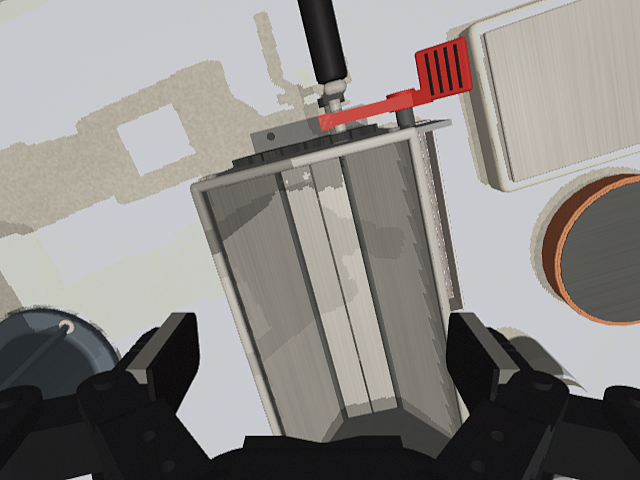

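```bash
python3 -c "
from h import *
plan(415,-455,250,-18)"
```

```text
t 2.30 pos [487.9 143.5 423. ] yawz -18.36 w 85.4 F [ 1.7 -3.1  0.8] M [-0.11 -0.07  0.03] q [ 0.07  0.19  1.43 -0.01  1.52  0.39] tilt [-1.    -0.005  0.005]
tool shift [ 176.8 -590.   118.4] len 627.2 rows 15.1
turn -0.36
```

Call:
send_rows:
  commands: "1 0 -34.7 7 0;1 0 -34.7 7 0;1 0 -34.7 7 0;1 0 -34.7 7 0;1 0 -34.7 7 0;1 0 -34.7 7 0;1 0 -34.7 7 0;1 0 -34.7 7 0;1 19.6 -34.7 7 0;1 19.6 -34.7 7 0;1 19.6 -34.7 7 0;1 19.6 -34.7 7 0;1 19.6 -34.7 7 0;1 19.6 -34.7 7 0;1 19.6 -34.7 7 0;1 19.6 -34.7 7 0;1 19.6 -34.7 7 0;1 0 0 0 0;1 0 0 0 0"

```text
time: 3.88
position: [413.3, -446.8, 244.6]
tool_rot: [[-0.002, 0.311, 0.95], [0.004, 0.95, -0.311], [-1.0, 0.003, -0.003]]
contact_force: [-0.9, 0.4, -0.8]
width: 85.3
```

```bash
python3 -c "
from h import *
f=crop('wrist','pics/w2.png',0,0,640,480,1)
np.save('w2.npy',f,allow_pickle=True)
for n,p in (('hf',(456.8,-329.2,95)),('hb',(435.3,-395.8,95)),):print(n,proj(f,p))
plan(415,-455,250,-18)"
```

```text
hf [330.09521794  33.38497514]
hb [330.00388541 146.01940042]
t 3.93 pos [ 413.9 -445.7  245.9] yawz -18.05 w 85.6 F [-0.1  0.   0.5] M [ 0.02 -0.01 -0.  ] q [-1.01  0.49  1.46  0.    1.2  -0.69] tilt [-1.     0.002 -0.002]
tool shift [-4.1 -8.5  3.9] len 10.2 rows 0.2
turn -0.05
```

View pics/w2.png

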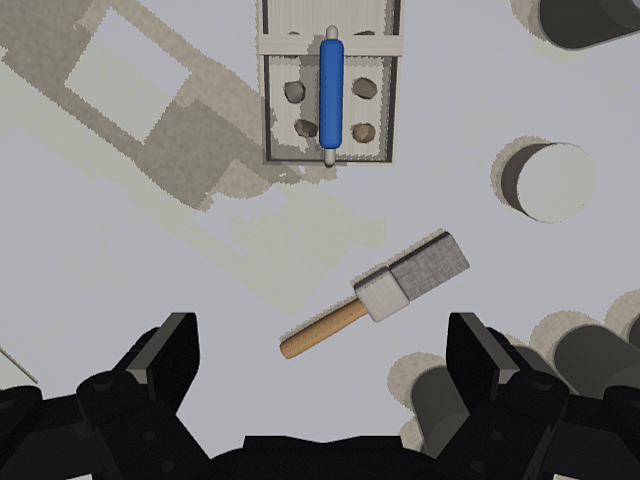

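```bash
python3 -c "
from h import *
plan(451.2,-346.3,66,-18)"
```

```text
t 3.93 pos [ 413.9 -445.7  245.9] yawz -18.05 w 85.6 F [-0.1  0.   0.5] M [ 0.02 -0.01 -0.  ] q [-1.01  0.49  1.46  0.    1.2  -0.69] tilt [-1.     0.002 -0.002]
tool shift [180.1 105.7   5. ] len 208.9 rows 5.0
turn -0.05
```

Call:
send_rows:
  commands: "1 0 35.3 1.6 0;1 0 35.3 1.7 0;1 0 35.3 1.7 0;1 30 0 0 0;1 30 0 0 0;1 30 0 0 0;1 30 0 0 0;1 0 0 0 0;1 0 0 0 0"

```text
time: 4.68
position: [451.7, -344.9, 127.1]
tool_rot: [[-0.001, 0.307, 0.952], [0.002, 0.952, -0.307], [-1.0, 0.001, -0.002]]
contact_force: [-0.1, 0.3, 0.2]
width: 85.3
```

```bash
python3 -c "
from h import *
f=crop('wrist','pics/w3.png',0,0,640,480,1)
plan(451.2,-346.3,66,-18)"
```

```text
t 4.73 pos [ 452.6 -346.3  128.5] yawz -17.90 w 85.0 F [ 0.1 -1.1 -0.4] M [-0.04 -0.01 -0.03] q [-0.85  0.59  1.67  0.    0.88 -0.54] tilt [-1.    -0.001  0.001]
tool shift [62.5 -0.4 -1.4] len 62.5 rows 1.5
turn 0.1
```

View pics/w3.png

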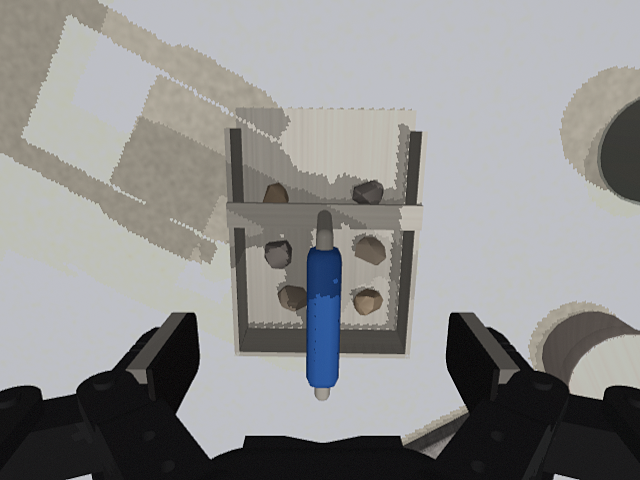

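Call:
send_rows:
  commands: "1 31 0 -0.7 0;1 31 0 0 0;1 0 0 0 0;1 0 0 0 0;0 0 0 0 0;0 0 0 0 0;0 0 0 0 0;0 0 0 0 0;0 0 0 0 0;0 0 0 0 0;0 0 0 0 0;0 0 0 0 0"

```text
time: 5.73
position: [451.5, -346.9, 65.7]
tool_rot: [[0.001, 0.309, 0.951], [-0.001, 0.951, -0.309], [-1.0, -0.001, 0.001]]
contact_force: [-0.0, 0.1, 5.5]
width: 15.2
```

```bash
python3 -c "
from h import *
f=crop('wrist','pics/w4.png',0,0,640,480,1)
plan(451.2,-346.3,66,-18)"
```

```text
t 5.78 pos [ 451.5 -346.9   65.7] yawz -17.99 w 15.0 F [-0.1  0.7  6.2] M [ 0.08 -0.01 -0.1 ] q [-0.85  0.69  1.7   0.    0.75 -0.54] tilt [-1.    -0.001  0.001]
tool shift [-0.3  0.5 -0.5] len 0.8 rows 0.0
turn 0.01
```

View pics/w4.png

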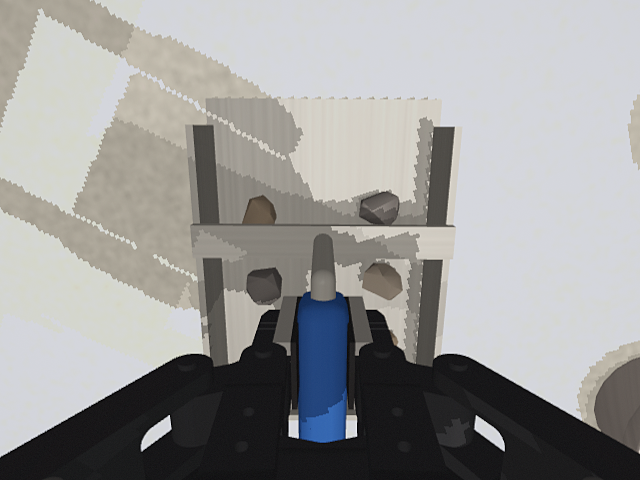

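Call:
send_rows:
  commands: "0 -5 0 0 0;0 -10 0 0 0;0 -10 0 0 0;0 -5 0 0 0;0 0 0 0 0;0 0 0 0 0"

```text
time: 6.28
position: [451.2, -346.7, 95.4]
tool_rot: [[0.001, 0.309, 0.951], [-0.001, 0.951, -0.308], [-1.0, -0.001, 0.001]]
contact_force: [-0.2, 0.1, -4.3]
width: 14.8
```

```bash
python3 -c "
from h import *
f=crop('wrist','pics/w5.png',0,0,640,480,1)
crop('scene','pics/s5.png',210,60,370,180,5)
plan(451.2,-346.3,66,-18)"
```

```text
t 6.38 pos [ 450.8 -346.3   94.7] yawz -17.97 w 14.6 F [ 0.1 -0.9 -4.3] M [-0.01 -0.03  0.01] q [-0.85  0.64  1.69 -0.    0.81 -0.54] tilt [-1.     0.    -0.001]
tool shift [28.7  0.1  0.4] len 28.7 rows 0.7
turn 0.03
```

View pics/w5.png

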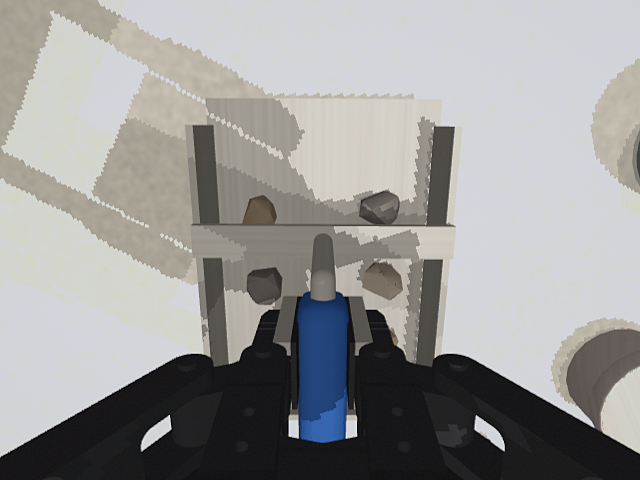

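View pics/s5.png

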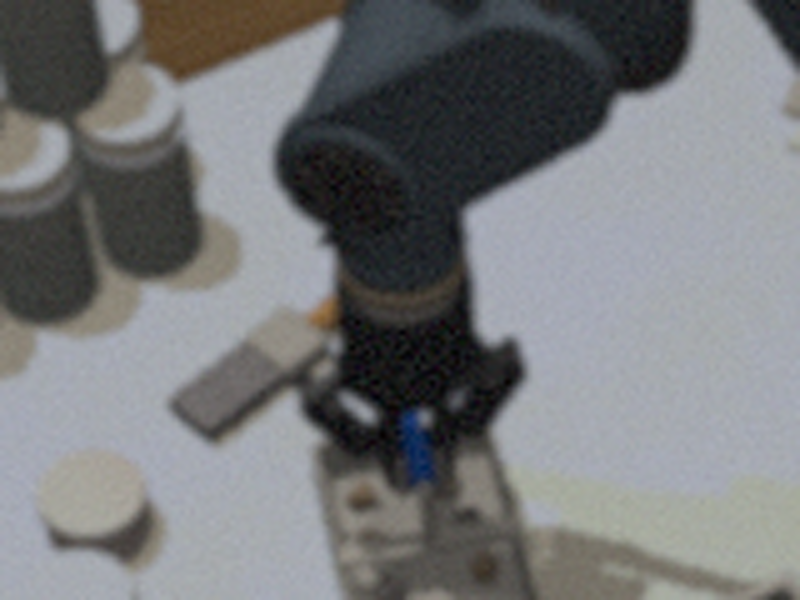

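Call:
send_rows:
  commands: "0 -8 0 0 2;0 -16 0 0 4;0 -24 0 0 6;0 -26 0 0 7;0 -26 0 0 7;0 -26 0 0 7;0 -26 0 0 7;0 -26 0 0 7;0 -26 0 0 7;0 -26 0 0 7;0 -26 0 0 7;0 -24 0 0 5;0 -16 0 0 3.1;0 -4 0 0 0;0 0 0 0 0"

```text
time: 7.63
position: [451.1, -346.6, 395.4]
tool_rot: [[0.001, 0.998, -0.069], [-0.001, -0.069, -0.998], [-1.0, 0.001, 0.001]]
contact_force: [0.1, -0.8, -5.6]
width: 15.2
```

```bash
cat >> h.py <<'E'
SP=np.array([475.3,65.8]);SY=-0.0715
def sw(x,y):
    c,q=np.cos(SY),np.sin(SY);return SP+[c*x-q*y,q*x+c*y]
def ws(X):
    c,q=np.cos(SY),np.sin(SY);d=np.array(X[:2])-SP;return np.array([c*d[0]+q*d[1],-q*d[0]+c*d[1]])
E
python3 -c "
from h import *
p=sw(-72+26,-20);print(p)
plan(p[0],p[1],396,-94.1);print(ws(get_state()['position']))"
```

```text
[427.98874977  49.13729908]
t 7.63 pos [ 451.1 -346.6  395.4] yawz -93.98 w 15.2 F [ 0.1 -0.8 -5.6] M [-0.03 -0.05  0.06] q [-0.85  0.3   1.34 -0.    1.49  0.79] tilt [-1.     0.001  0.001]
tool shift [  -1.   -50.6 -393.2] len 396.4 rows 9.6
turn 0.12
[   5.34466994 -413.07939497]
```

Call:
send_rows:
  commands: "0 0 0 -10 0;0 0 -4 -20 0;0 0 -4 -30 0;0 0 -5 -37 0;0 0 -5 -37 0;0 0 -5 -37 0;0 0 -5 -37 0;0 0 -5 -37 0;0 0 -5 -37 0;0 0 -5 -37 0;0 0 -4 -34 0;0 0 -3.6 -22 0;0 0 0 -12 0;0 0 0 -6 0;0 0 0 0 0;0 0 0 0 0"

```text
time: 8.97
position: [427.9, 49.0, 393.9]
tool_rot: [[-0.002, 0.998, -0.07], [-0.0, -0.07, -0.998], [-1.0, -0.002, 0.001]]
contact_force: [-1.0, -0.5, -5.0]
width: 15.0
```

```bash
python3 -c "
from h import *
p=sw(-72+26,-20)
plan(p[0],p[1],376,-94.1);print(ws(get_state()['position']))
f=crop('wrist','pics/w6.png',0,0,640,480,1)
crop('scene','pics/s6.png',285,125,445,325,4)
"
```

```text
t 8.97 pos [427.9  49.  393.9] yawz -94.01 w 15.0 F [-1.  -0.5 -5. ] M [ 0.   -0.01 -0.03] q [-0.15  0.08  1.64 -0.    1.43  1.49] tilt [-1.    -0.002  0.001]
tool shift [17.9  0.1 -0.2] len 17.9 rows 0.4
turn 0.09
[-46.08251023 -20.1668615 ]
```

View pics/w6.png

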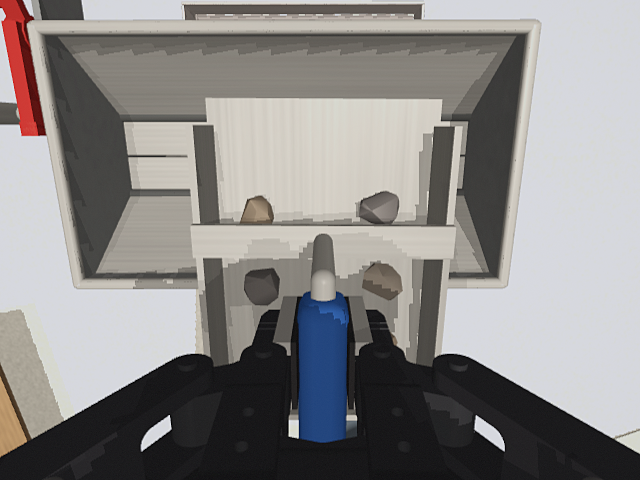

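View pics/s6.png

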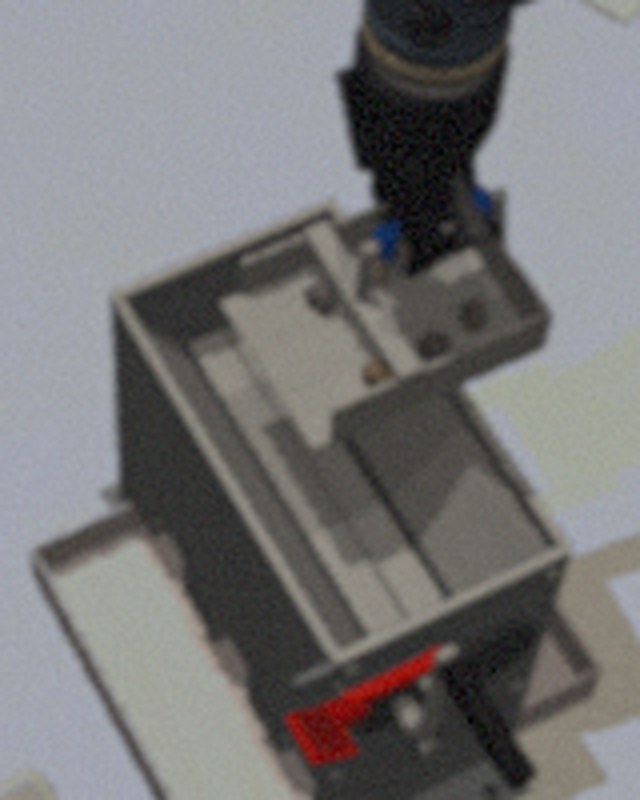

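Call:
send_rows:
  commands: "0 9 0 0 0;0 15 0 0 0;0 9 0 0 0;0 4 0 0 0;0 1 0 0 0;0 0 0 0 0;0 0 0 0 0"

```text
time: 9.65
position: [428.8, 48.9, 357.3]
tool_rot: [[0.001, 0.997, -0.071], [-0.0, -0.071, -0.997], [-1.0, 0.001, 0.0]]
contact_force: [0.2, 0.2, -4.8]
width: 15.0
```

```bash
python3 -c "
from h import *
p=sw(-72+26,-20)
plan(p[0],p[1],356,-94.1);print(ws(get_state()['position']))
"
```

```text
t 9.65 pos [428.8  48.9 357.3] yawz -94.08 w 15.0 F [ 0.2  0.2 -4.8] M [-0.01 -0.03  0.04] q [-0.15  0.11  1.7  -0.    1.33  1.5 ] tilt [-1.     0.001  0.   ]
tool shift [ 1.3 -0.9 -0.2] len 1.6 rows 0.0
turn 0.02
[-45.12525685 -20.20589727]
```

No contact yet. Tip begins: down with a bit of forward.

Call:
send_rows:
  commands: "0 1.5 0 0 0;0 1.5 4 0 0;0 1.5 4 0 0;0 1.5 4 0 0;0 0 0 0 0"

```text
time: 10.07
position: [440.9, 48.3, 351.3]
tool_rot: [[-0.0, 0.997, -0.071], [0.0, -0.071, -0.997], [-1.0, -0.0, -0.0]]
contact_force: [-3.7, 0.0, 4.7]
width: 14.9
```

```bash
python3 -c "
from h import *
p=sw(-72+26,-20)
plan(p[0],p[1],356,-94.1);print(ws(get_state()['position']))
f=crop('wrist','pics/w7.png',0,0,640,480,1)
"
```

```text
t 10.07 pos [440.9  48.3 351.3] yawz -94.06 w 14.9 F [-3.7  0.   4.7] M [ 0.07  1.01 -0.03] q [-0.14  0.13  1.69  0.    1.32  1.5 ] tilt [-1. -0. -0.]
tool shift [ -4.7 -12.9   0.1] len 13.7 rows 0.3
turn 0.04
[-33.11036441 -19.93535211]
```

View pics/w7.png

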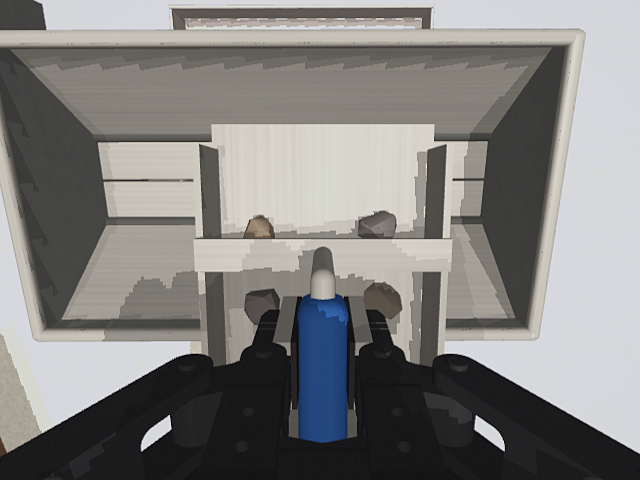

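Call:
send_rows:
  commands: "0 2 3.5 0 0;0 2 3.5 0 0;0 2 3.2 0 0;0 2.2 3 0 0;0 2.5 3 0 0;0 2.5 2.8 0 0;0 0 0 0 0"

```text
time: 10.7
position: [461.1, 46.8, 338.6]
tool_rot: [[0.004, 0.997, -0.071], [-0.0, -0.071, -0.997], [-1.0, 0.004, -0.0]]
contact_force: [-1.1, 0.9, 5.0]
width: 15.1
```

```bash
python3 -c "
from h import *
p=sw(-72+26,-20)
plan(p[0],p[1],356,-94.1);print(ws(get_state()['position']))
f=crop('wrist','pics/w8.png',0,0,640,480,1)
crop('scene','pics/s8.png',285,125,445,325,4)
"
```

```text
t 10.70 pos [461.1  46.8 338.6] yawz -94.07 w 15.1 F [-1.1  0.9  5. ] M [ 0.09  0.73 -0.02] q [-0.14  0.18  1.67  0.    1.29  1.5 ] tilt [-1.     0.004 -0.   ]
tool shift [-17.5 -33.1   0. ] len 37.5 rows 0.9
turn 0.03
[-12.8239278  -19.96610715]
```

View pics/w8.png

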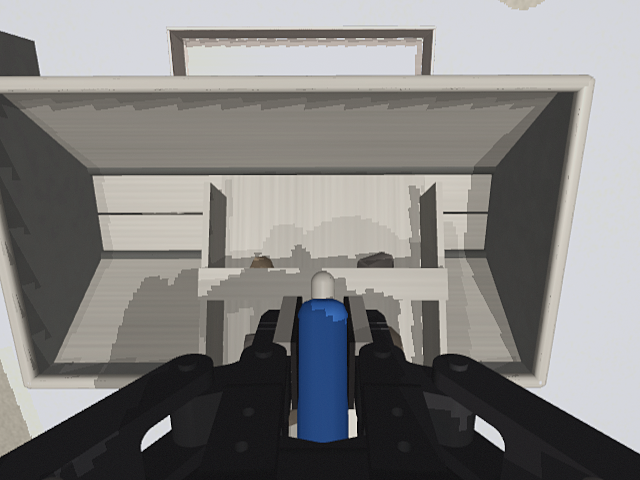

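View pics/s8.png

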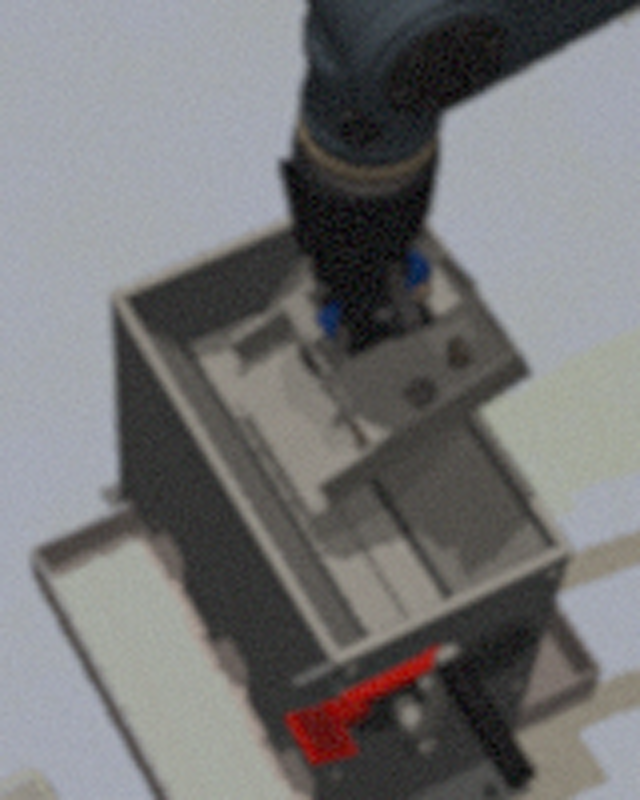

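Call:
send_rows:
  commands: "0 3 3 0 0;0 3 2.6 0 0;0 3 2.4 0 0;0 3 2.2 0 0;0 3 2 0 0;0 2 1.4 0 0;0 0 0 0 0;0 0 0 0 0"

```text
time: 11.47
position: [476.3, 45.7, 322.4]
tool_rot: [[0.008, 0.997, -0.071], [-0.0, -0.071, -0.997], [-1.0, 0.008, -0.0]]
contact_force: [2.4, 0.6, 6.0]
width: 14.8
```

```bash
python3 -c "
from h import *
p=sw(-72+26,-20)
plan(p[0],p[1],356,-94.1);print(ws(get_state()['position']))
f=crop('wrist','pics/w9.png',0,0,640,480,1)
crop('scene','pics/s9.png',285,125,445,325,4)
"
```

```text
t 11.47 pos [476.3  45.7 322.4] yawz -94.08 w 14.8 F [2.4 0.6 6. ] M [ 0.1   0.21 -0.09] q [-0.14  0.22  1.67  0.    1.25  1.5 ] tilt [-1.     0.008 -0.   ]
tool shift [-34.  -48.2  -0. ] len 59.0 rows 1.4
turn 0.02
[  2.45627028 -19.97932254]
```

View pics/w9.png

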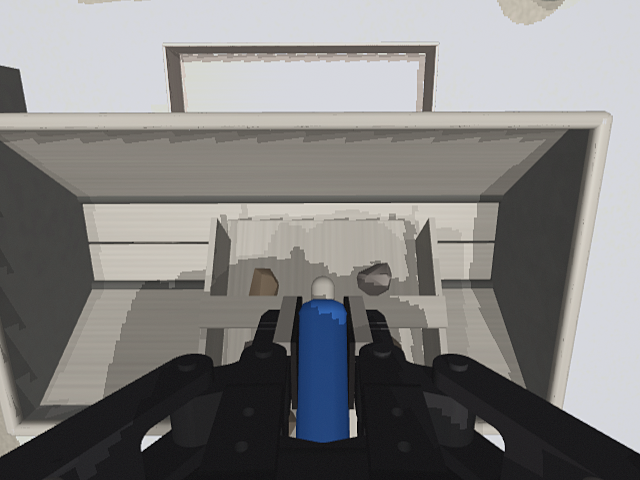

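View pics/s9.png

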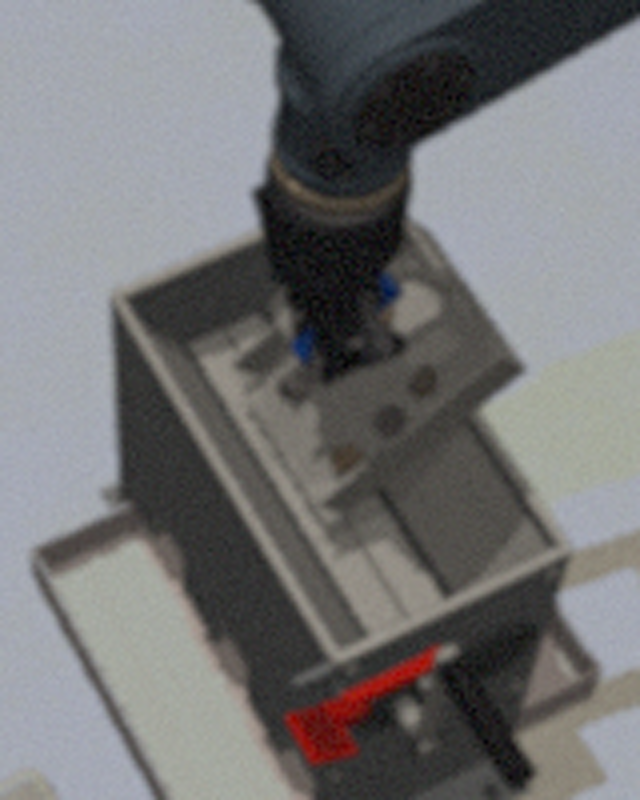

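Call:
send_rows:
  commands: "0 1.5 0 0 0;0 1.5 0 0 0;0 1.5 0 0 0;0 1.5 0 0 0;0 1.5 0 0 0;0 0 0 0 0;0 0 0 0 0"

```text
time: 12.15
position: [479.8, 45.4, 317.1]
tool_rot: [[0.018, 0.997, -0.071], [-0.001, -0.071, -0.997], [-1.0, 0.018, -0.0]]
contact_force: [5.3, 1.0, 12.0]
width: 15.3
```

```bash
python3 -c "
from h import *
p=sw(-72+26,-20)
plan(p[0],p[1],356,-94.1);print(ws(get_state()['position']))
f=crop('wrist','pics/w10.png',0,0,640,480,1)
crop('scene','pics/s10.png',285,125,445,325,4)
"
```

```text
t 12.15 pos [479.8  45.4 317.1] yawz -94.09 w 15.3 F [ 5.3  1.  12. ] M [ 0.04 -0.13 -0.06] q [-0.14  0.22  1.68  0.    1.23  1.5 ] tilt [-1.     0.018 -0.   ]
tool shift [-39.8 -51.2  -0.1] len 64.9 rows 1.6
turn 0.01
[  5.93267934 -20.04090427]
```

View pics/w10.png

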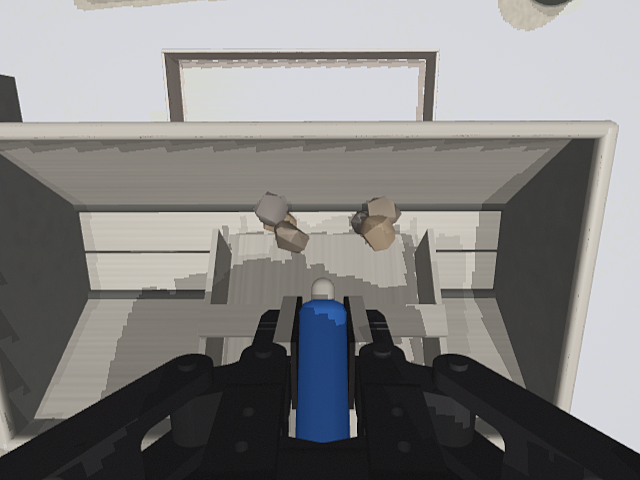

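View pics/s10.png

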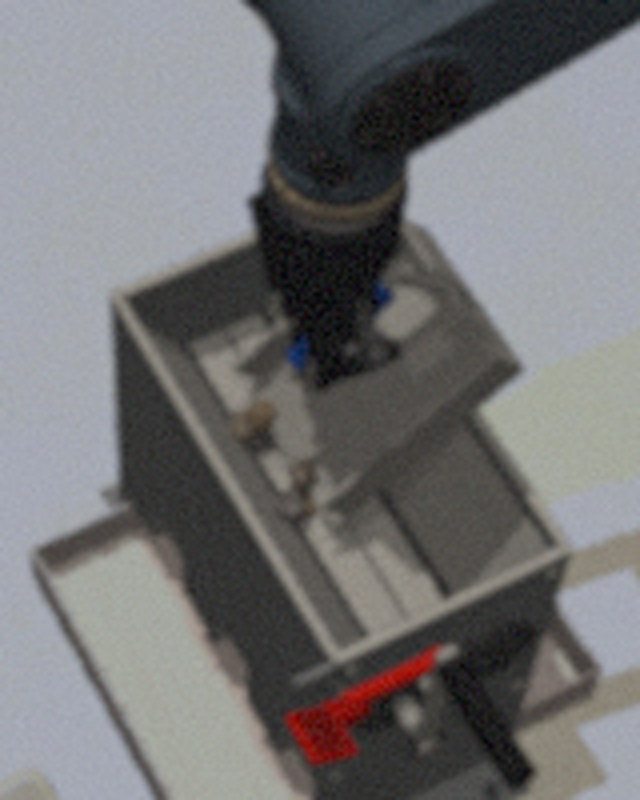

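Call:
send_rows:
  commands: "0 -4 0 0 0;0 -8 -2 0 0;0 -12 -4 0 0;0 -12 -6 0 0;0 -12 -6 0 0;0 0 0 0 0;0 0 0 0 0;0 0 0 0 0"

```text
time: 12.92
position: [454.8, 47.2, 360.3]
tool_rot: [[-0.001, 0.997, -0.071], [0.0, -0.071, -0.997], [-1.0, -0.001, -0.0]]
contact_force: [-0.6, 0.1, -4.0]
width: 14.9
```

```bash
python3 -c "
from h import *
p=sw(-72+26,-20)
plan(p[0],p[1],356,-94.1);print(ws(get_state()['position']))
f=crop('wrist','pics/w11.png',0,0,640,480,1)
crop('scene','pics/s11.png',285,125,445,325,4)
"
```

```text
t 12.92 pos [454.8  47.2 360.3] yawz -94.07 w 14.9 F [-0.6  0.1 -4. ] M [ 0.04 -0.12 -0.01] q [-0.14  0.15  1.65  0.    1.35  1.5 ] tilt [-1.    -0.001 -0.   ]
tool shift [  4.3 -26.9  -0. ] len 27.2 rows 0.7
turn 0.03
[-19.12864912 -20.00635637]
```

View pics/w11.png

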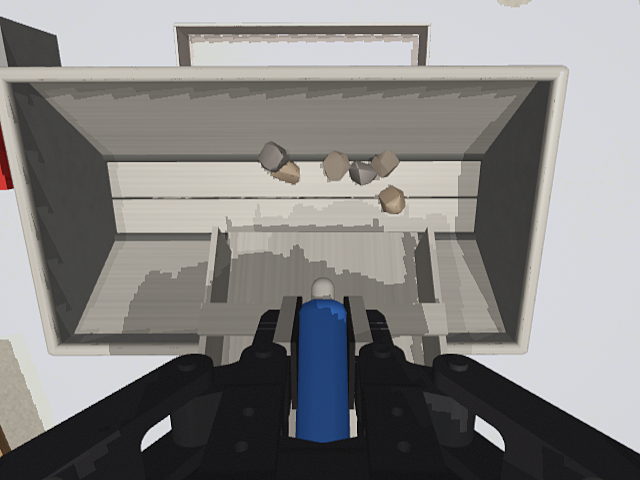

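View pics/s11.png

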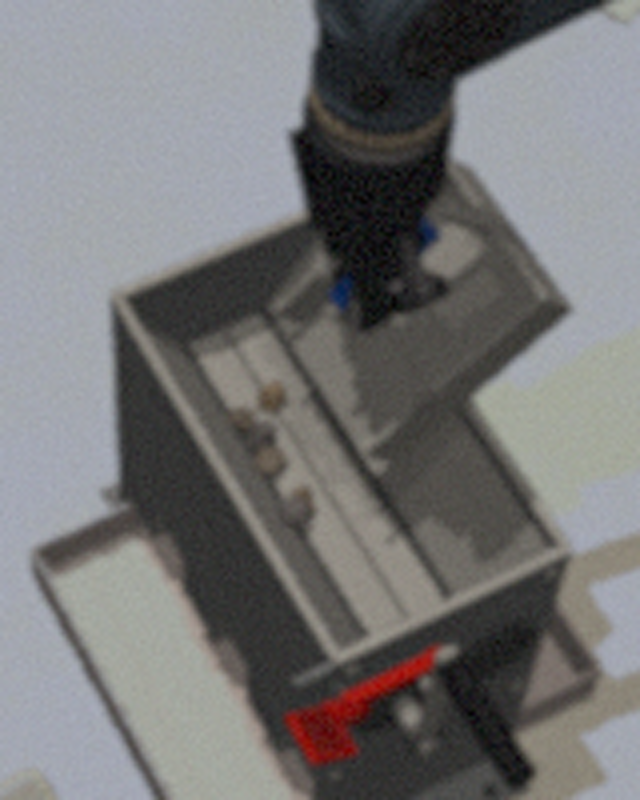

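Call:
send_rows:
  commands: "0 -15 0 0 0;0 -25 0 0 0;0 -10 0 10 0;0 0 0 20 0;0 0 0 32 0;0 0 0 40 0;0 0 0 40 0;0 0 0 40 0;0 0 0 40 0;0 0 0 32 0;0 0 0 18 0;0 0 0 8 0;0 0 0 0 0;0 0 0 0 0"

```text
time: 14.18
position: [434.8, -231.6, 410.5]
tool_rot: [[-0.001, 0.997, -0.072], [0.002, -0.072, -0.997], [-1.0, -0.001, -0.002]]
contact_force: [0.1, 0.2, -4.4]
width: 15.1
```

```bash
python3 -c "
from h import *
plan(440,-230,125,-94.1)
crop('scene','pics/s12.png',205,95,365,215,5)
f=crop('top','pics/t12.png',330,190,490,320,5)
print([np.round(onz(f,330+a/5,190+b/5,0),0) for a,b in ((0,0),(800,650))])
"
```

```text
t 14.18 pos [ 434.8 -231.6  410.5] yawz -94.11 w 15.1 F [ 0.1  0.2 -4.4] M [ 0.   -0.2  -0.05] q [-0.72  0.17  1.48  0.    1.49  0.93] tilt [-1.    -0.001 -0.002]
tool shift [285.5   5.4  -1.4] len 285.6 rows 6.9
turn -0.01
[array([766., -53.,   0.]), array([ 300., -594.,    0.])]
```

View pics/s12.png

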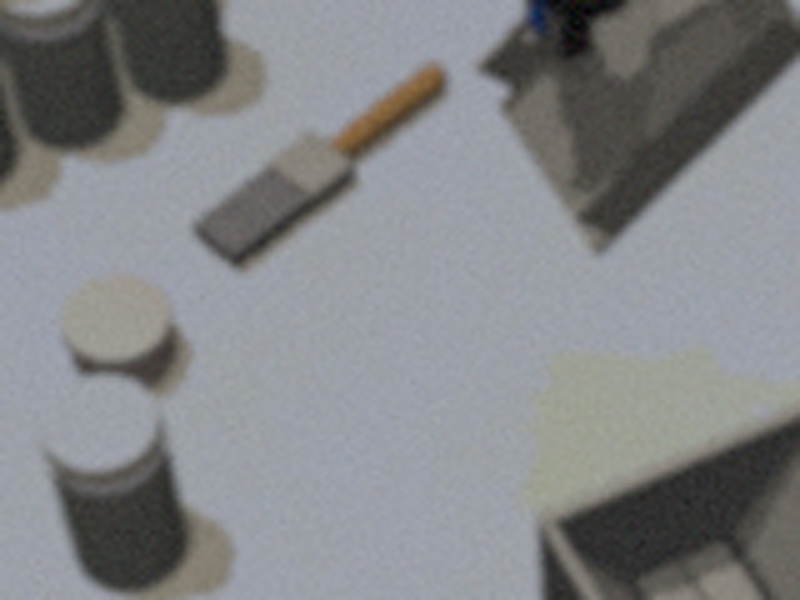

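View pics/t12.png

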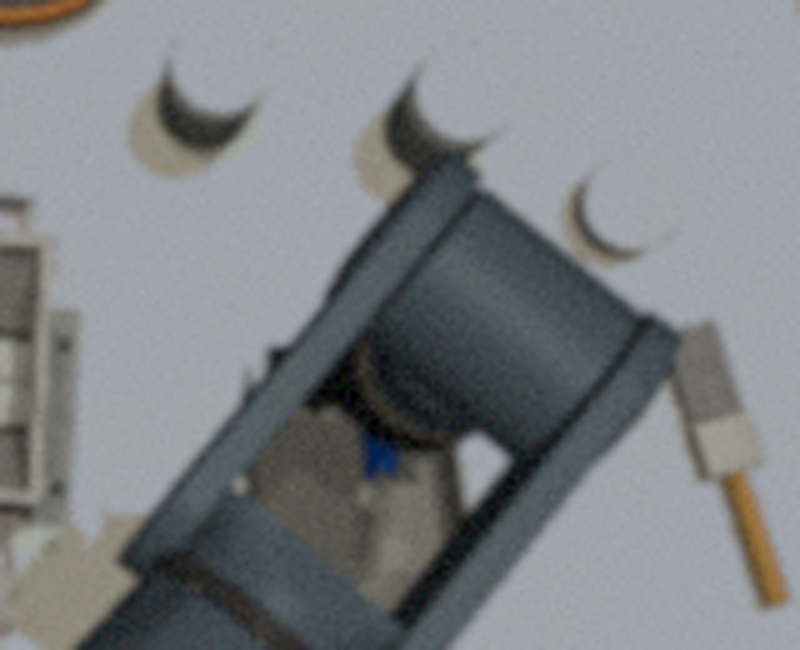

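Call:
send_rows:
  commands: "0 20 2 0 0;0 36 3 0 0;0 40 0 0 0;0 40 0 0 0;0 40 0 0 0;0 40 0 0 0;0 36 0 0 0;0 20 0 0 0;0 10 0 0 0;0 0 0 0 0;0 0 0 0 0"

```text
time: 15.2
position: [440.7, -231.6, 129.3]
tool_rot: [[-0.0, 0.998, -0.069], [0.0, -0.069, -0.998], [-1.0, -0.0, -0.0]]
contact_force: [-0.8, -0.6, -3.0]
width: 15.2
```

```bash
python3 -c "
from h import *
plan(440,-230,100,-94.1)
crop('scene','pics/s13.png',225,115,385,235,5)
"
```

```text
t 15.20 pos [ 440.7 -231.6  129.3] yawz -93.96 w 15.2 F [-0.8 -0.6 -3. ] M [-0.03 -0.19 -0.03] q [-0.71  0.52  1.84  0.    0.78  0.93] tilt [-1. -0. -0.]
tool shift [29.3 -0.8 -1.5] len 29.3 rows 0.7
turn 0.14
```

View pics/s13.png

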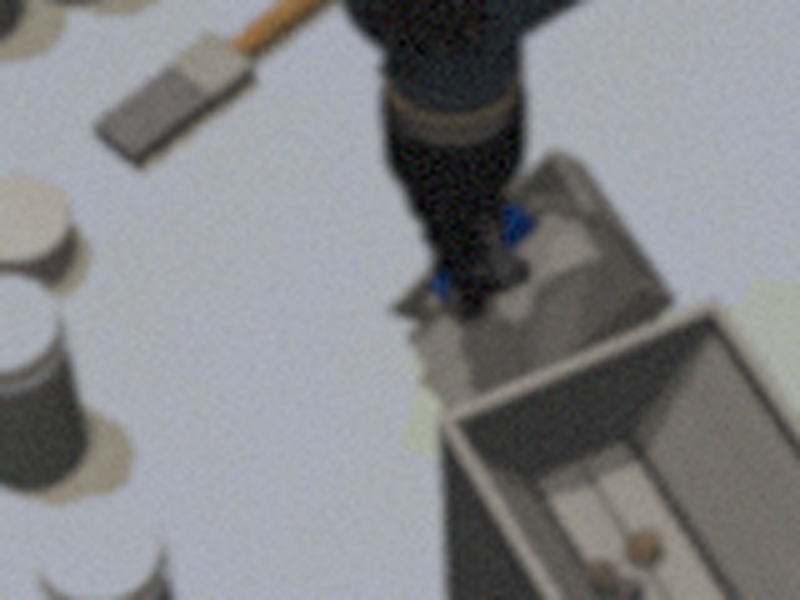

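Call:
send_rows:
  commands: "0 15 0 0 0;0 12 0 0 0;0 5 0 0 0;0 2 -4 0 0;0 2 -6 0 0;0 2 -6 0 0;0 2 -6 0 0;0 2 -6 0 0;0 2 -6 0 0;0 0 0 0 0"

```text
time: 16.08
position: [406.8, -231.0, 88.0]
tool_rot: [[0.005, 0.997, -0.072], [-0.004, -0.072, -0.997], [-1.0, 0.005, 0.003]]
contact_force: [-0.1, 1.3, 12.9]
width: 14.9
```

```bash
python3 -c "
from h import *
plan(440,-230,66,-94.1)
crop('scene','pics/s14.png',225,115,385,235,5)
"
```

```text
t 16.08 pos [ 406.8 -231.    88. ] yawz -94.11 w 14.9 F [-0.1  1.3 12.9] M [ 0.44 -0.46  0.05] q [-0.76  0.57  1.95  0.    0.62  0.89] tilt [-1.     0.005  0.003]
tool shift [22.2 32.9 -3.4] len 39.8 rows 1.0
turn -0.01
```

View pics/s14.png

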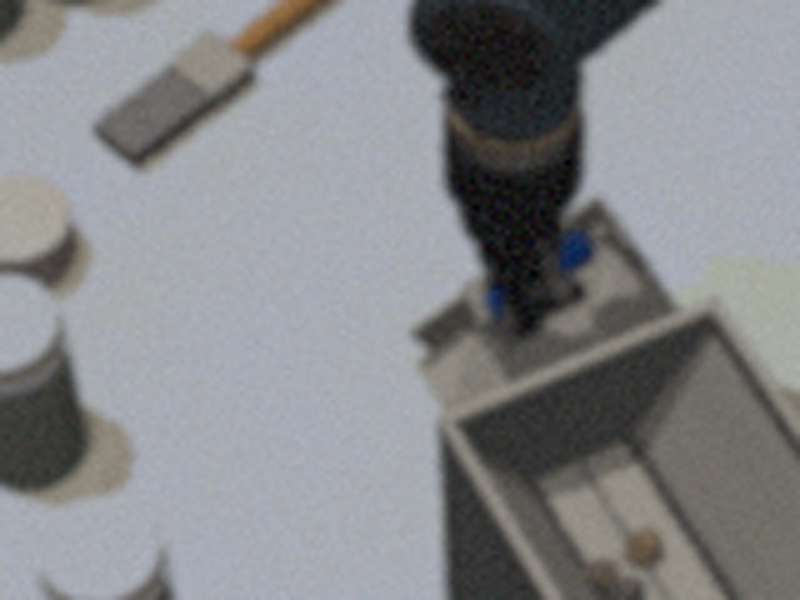

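Call:
send_rows:
  commands: "0 2.5 -6 0 0;0 3 -6 0 0;0 3.5 -6 0 0;0 3.5 -5 0 0;0 3.5 -5 0 0;0 4 -4 0 0;0 3 -2 0 0;0 0 0 0 0;0 0 0 0 0"

```text
time: 16.88
position: [370.2, -227.9, 64.5]
tool_rot: [[-0.002, 0.998, -0.07], [-0.001, -0.07, -0.998], [-1.0, -0.002, 0.001]]
contact_force: [-11.2, -4.2, 14.2]
width: 15.2
```

```bash
python3 -c "
from h import *
plan(375,-230,66,-94.1)
crop('scene','pics/s15.png',225,115,385,235,5)
crop('wrist','pics/w15.png',0,0,640,480,1)
"
```

```text
t 16.88 pos [ 370.2 -227.9   64.5] yawz -94.01 w 15.2 F [-11.2  -4.2  14.2] M [-0.52  1.25 -0.09] q [-0.81  0.6   2.04 -0.    0.5   0.84] tilt [-1.    -0.002  0.001]
tool shift [-1.5  4.9  1.7] len 5.4 rows 0.1
turn 0.09
```

View pics/s15.png

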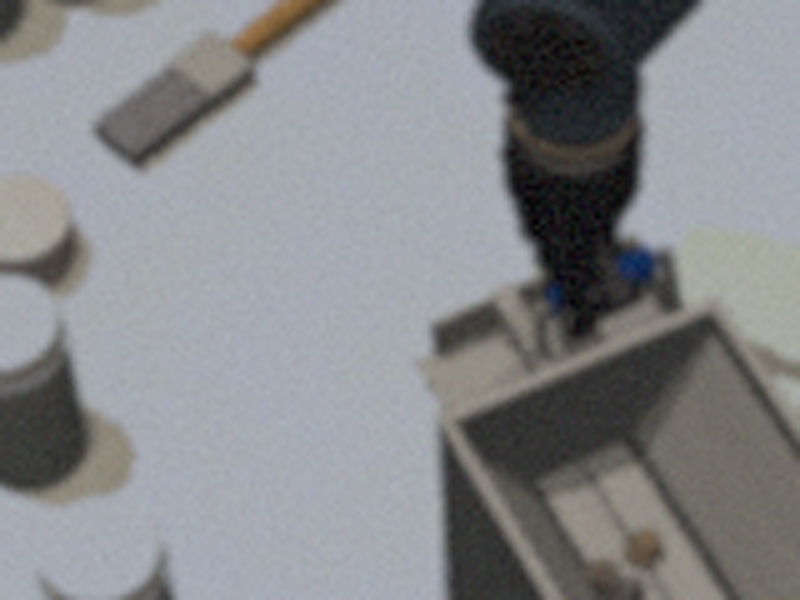

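View pics/w15.png

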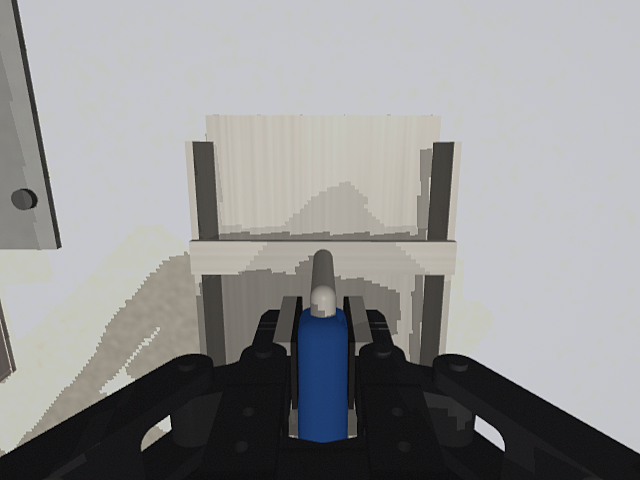

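Call:
send_rows:
  commands: "0 0 2 0 0;1 0 0 0 0;1 0 0 0 0;1 0 0 0 0;1 0 0 0 0;1 0 0 0 0;1 0 0 0 0;1 0 0 0 0"

```text
time: 17.65
position: [374.4, -227.7, 62.1]
tool_rot: [[-0.0, 0.997, -0.071], [0.0, -0.071, -0.997], [-1.0, -0.0, -0.0]]
contact_force: [0.7, 0.6, -0.6]
width: 85.4
```

```bash
python3 -c "
from h import *
plan(375,-230,66,-94.1)
crop('wrist','pics/w16.png',0,0,640,480,1)
"
```

```text
t 17.65 pos [ 374.4 -227.7   62.1] yawz -94.06 w 85.4 F [ 0.7  0.6 -0.6] M [ 0.02 -0.03 -0.06] q [-0.8   0.61  2.03 -0.    0.5   0.84] tilt [-1. -0. -0.]
tool shift [-3.9  0.8  2.2] len 4.6 rows 0.1
turn 0.04
```

View pics/w16.png

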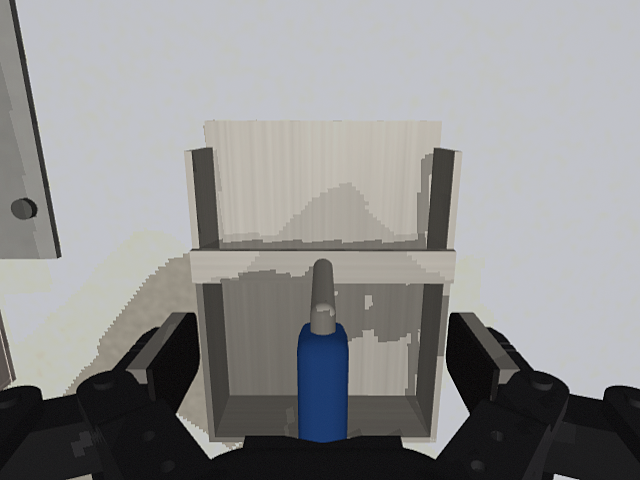

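Call:
send_rows:
  commands: "1 -20 0 0 0;1 -40 0 0 0;1 -41 0 0 0;1 -41 0 0 0;1 -41 0 0 0;1 -41 0 0 0;1 -41 0 0 0;1 -41 0 0 0;1 -40 0 0 0;1 -13 0 0 0;0 0 0 0 0;0 0 0 0 0"

```text
time: 18.7
position: [374.1, -227.5, 421.1]
tool_rot: [[0.0, 0.997, -0.071], [-0.0, -0.071, -0.997], [-1.0, 0.0, 0.0]]
contact_force: [0.2, 0.1, -1.4]
width: 63.8
```

```bash
python3 -c "
from h import *
crop('wrist','pics/w17.png',0,0,640,480,1)
p=sw(20,166);print(p);plan(p[0],p[1],420,-94.1)
"
```

```text
[507.10778898 229.9470821 ]
t 18.75 pos [ 373.6 -227.   419.8] yawz -94.06 w 56.7 F [-0.3 -0.4 -0.1] M [ 0.01  0.05 -0.02] q [-0.8   0.07  1.58 -0.    1.5   0.84] tilt [-1.    -0.002 -0.002]
tool shift [   0.5  100.8 -465.3] len 476.1 rows 11.5
turn 0.04
```

View pics/w17.png

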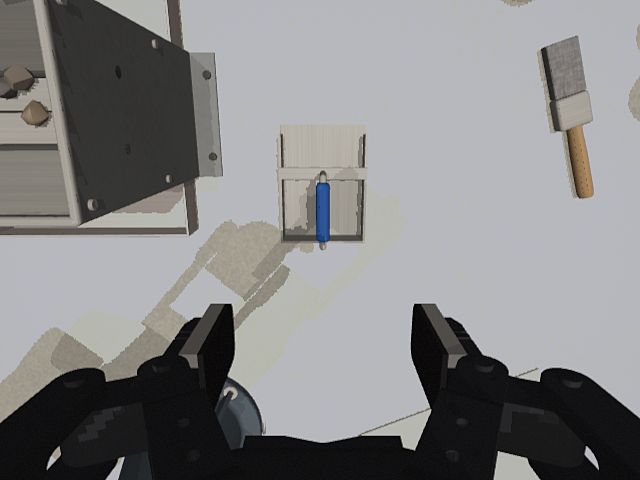

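Call:
send_rows:
  commands: "0 0 8.4 -38.8 0;0 0 8.4 -38.8 0;0 0 8.4 -38.8 0;0 0 8.4 -38.8 0;0 0 8.4 -38.8 0;0 0 8.4 -38.8 0;0 0 8.4 -38.8 0;0 0 8.4 -38.8 0;0 0 8.4 -38.8 0;0 0 8.4 -38.8 0;0 0 8.4 -38.8 0;0 0 8.4 -38.5 0;0 0 0 0 0;0 0 0 0 0;0 0 0 0 0"

```text
time: 20.0
position: [506.8, 228.8, 418.7]
tool_rot: [[-0.005, 0.998, -0.07], [-0.002, -0.07, -0.998], [-1.0, -0.005, 0.002]]
contact_force: [-0.1, 0.3, 0.4]
width: -0.2
```

```bash
python3 -c "
from h import *
f=crop('wrist','pics/w18.png',0,0,640,480,1)
crop('wrist','pics/w18c.png',150,0,450,300,2.5)
for n,(x,y,z) in dict(pad=(99,166,283),grip=(30,212,315),g1=(30,174,315),g2=(30,250,315),c=(75,136,290)).items():
  p=sw(x,y);print(n,proj(f,[p[0],p[1],z]))
p=sw(104,166);print(p);plan(p[0],p[1],340,-94.1)
"
```

```text
pad [317.99958177 108.80513643]
grip [241.97515934 226.46669321]
g1 [304.61778111 226.50425381]
g2 [179.27753062 226.42909962]
c [365.25386718 148.2524216 ]
[590.89316593 223.94619815]
t 20.10 pos [507.2 227.9 420. ] yawz -94.15 w 0.2 F [-0.3 -0.5  0.4] M [-0.02  0.03 -0.02] q [ 0.22  0.27  1.33 -0.    1.55  1.86] tilt [-1.    -0.003  0.001]
tool shift [79.8 83.9 -2.2] len 115.8 rows 2.8
turn -0.05
```

View pics/w18.png

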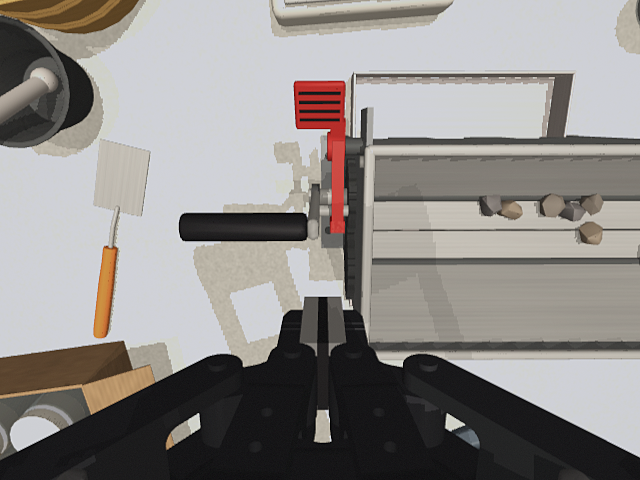

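Call:
send_rows:
  commands: "0 0 41 -1 0;0 0 41 0 0;0 20 3 0 0;0 30 0 0 0;0 30 0 0 0;0 20 0 0 0;0 0 0 0 0;0 0 0 0 0"

```text
time: 20.77
position: [592.2, 222.6, 320.5]
tool_rot: [[-0.003, 0.997, -0.073], [-0.001, -0.073, -0.997], [-1.0, -0.003, 0.001]]
contact_force: [0.6, 0.6, 0.6]
width: -0.3
```

```bash
python3 -c "
from h import *
f=crop('wrist','pics/w19.png',0,0,640,480,1)
p=sw(105,165);print(p);plan(p[0],p[1],300,-94.1)
"
```

```text
[591.8191718  222.87731409]
t 20.82 pos [593.3 223.1 322.3] yawz -94.16 w -0.1 F [-0.  -0.2 -0. ] M [ 0.04 -0.01 -0.01] q [ 0.18  0.46  1.3  -0.    1.39  1.83] tilt [-1.     0.001 -0.   ]
tool shift [22.3 -1.5  0.3] len 22.4 rows 0.5
turn -0.06
```

View pics/w19.png

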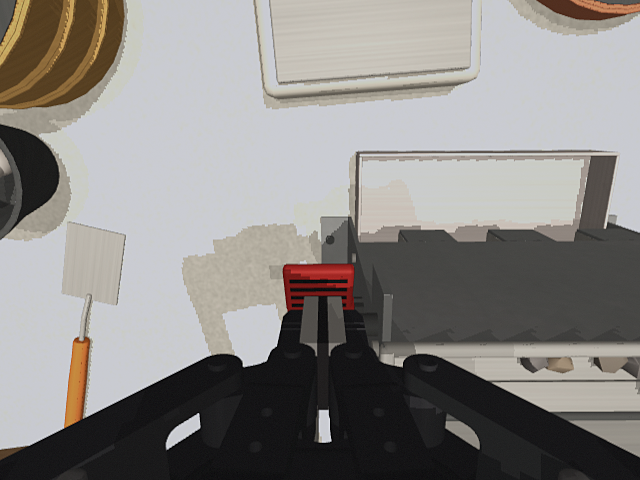

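Call:
send_rows:
  commands: "0 15 0 0 0;0 15 0 0 0;0 6 0 0 0;0 6 0 0 0;0 6 0 0 0;0 6 0 0 0;0 5 0 0 0;0 0 0 0 0"

```text
time: 21.48
position: [593.3, 224.2, 261.9]
tool_rot: [[0.001, 0.997, -0.071], [0.0, -0.071, -0.997], [-1.0, 0.001, -0.0]]
contact_force: [2.4, -0.0, 2.5]
width: -0.0
```

```bash
python3 -c "
from h import *
f=crop('wrist','pics/w20.png',0,0,640,480,1)
p=sw(105,165);print(p);plan(p[0],p[1],256,-94.1)
"
```

```text
[591.8191718  222.87731409]
t 21.53 pos [592.9 224.1 262. ] yawz -94.08 w -0.4 F [2.1 0.5 1.1] M [-0.05 -0.24  0.05] q [ 0.19  0.51  1.37 -0.    1.26  1.83] tilt [-1.  0. -0.]
tool shift [ 6.  -1.   1.3] len 6.2 rows 0.1
turn 0.02
```

View pics/w20.png

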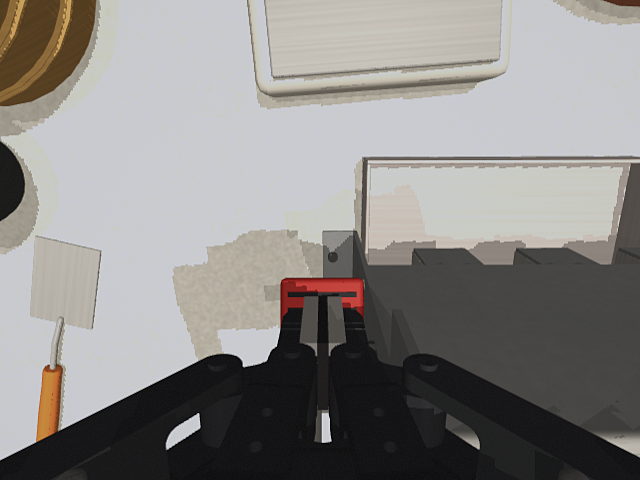

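Rotating as expected (~3 N). Keep pressing until the stop is felt.

Call:
send_rows:
  commands: "0 3 0 0 0;0 3 0 0 0;0 2 0 0 0;0 0 0 0 0"

```text
time: 21.87
position: [592.4, 224.3, 255.2]
tool_rot: [[-0.0, 0.997, -0.071], [0.0, -0.071, -0.997], [-1.0, -0.0, -0.0]]
contact_force: [-0.7, -0.4, 6.3]
width: 0.5
```

Call:
send_rows:
  commands: "0 2 0 0 0;0 2 0 0 0;0 0 0 0 0"

```text
time: 22.12
position: [594.1, 224.4, 253.8]
tool_rot: [[0.005, 0.997, -0.071], [0.001, -0.071, -0.997], [-1.0, 0.005, -0.001]]
contact_force: [-1.3, -1.2, 14.6]
width: 0.1
```

Call:
send_rows:
  commands: "0 2 0 0 0;0 1 0 0 0;0 0 0 0 0"

```text
time: 22.37
position: [595.2, 224.4, 252.9]
tool_rot: [[0.009, 0.997, -0.071], [0.001, -0.071, -0.997], [-1.0, 0.009, -0.002]]
contact_force: [-1.6, -1.6, 21.4]
width: -0.1
```

Call:
send_rows:
  commands: "0 -20 0 0 0;0 -40 0 0 0;0 -40 0 0 0;0 -40 0 0 0;0 -25 0 0 0;1 0 0 0 -7;1 0 0 0 -7;1 0 0 0 -7;1 0 0 0 -7;1 0 0 0 -7;1 0 0 0 -7;1 0 0 0 -7;1 0 0 0 -7;1 0 0 0 -7;1 0 0 0 -7;1 0 0 0 -7;1 0 0 0 -7;1 0 0 0 -6;1 0 0 0 0;1 0 0 0 0"

```text
time: 24.03
position: [592.0, 224.2, 411.1]
tool_rot: [[-0.003, 0.074, 0.997], [-0.0, 0.997, -0.074], [-1.0, -0.001, -0.003]]
contact_force: [-0.3, 0.8, -0.0]
width: 85.4
```

```bash
python3 -c "
from h import *
crop('scene','pics/s21.png',325,235,445,355,5)
p=sw(30,130);print(p);plan(p[0],p[1],420,-4.1)
"
```

```text
[514.51043121 193.32467245]
t 24.08 pos [592.2 224.2 411.3] yawz -4.21 w 85.5 F [-0.   0.1 -0.1] M [ 0.    0.02 -0.01] q [0.19 0.4  1.15 0.   1.59 0.26] tilt [-1.    -0.    -0.002]
tool shift [ -8.5 -36.5 -75.2] len 84.0 rows 2.0
turn -0.11
```

View pics/s21.png

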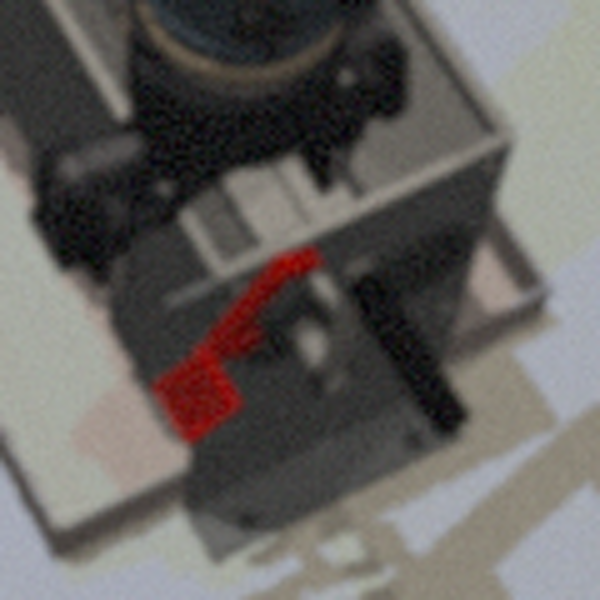

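Call:
send_rows:
  commands: "1 0 -18 -37 0;1 0 -18 -37 0;1 0 0 0 0;1 0 0 0 0;1 0 0 0 0"

```text
time: 24.5
position: [516.7, 193.6, 412.8]
tool_rot: [[0.002, 0.072, 0.997], [0.0, 0.997, -0.072], [-1.0, 0.001, 0.002]]
contact_force: [0.3, -0.3, 0.3]
width: 85.1
```

```bash
python3 -c "
from h import *
S=grab_frame('scene')
for z,x in ((253,102),(283,99)):
  p=sw(x,166);print(proj(S,[p[0],p[1],z]))
f=crop('wrist','pics/w22.png',0,0,640,480,1)
for n,(x,y,z) in dict(padF=(102,166,253),grip=(30,212,315),g1=(30,174,315),g2=(30,250,315),c=(75,136,290)).items():
  p=sw(x,y);print(n,proj(f,[p[0],p[1],z]))
p=sw(30,214);print(p);plan(p[0],p[1],296,-4.1)
"
```

```text
[362.90702007 313.29026939]
[364.87734057 307.23914826]
padF [417.96126648 173.21134024]
grip [316.69670393 100.70400268]
g1 [316.96375178 170.9264716 ]
g2 [316.40419042  23.7851268 ]
c [386.38734556 225.63248113]
[520.51131516 277.11004941]
t 24.60 pos [517.7 193.8 412.8] yawz -4.11 w 85.1 F [0.3 0.  0.4] M [ 0.02  0.04 -0.  ] q [0.16 0.27 1.35 0.   1.52 0.23] tilt [-1.     0.001  0.002]
tool shift [116.8  83.3  -3.4] len 143.5 rows 3.5
turn -0.01
```

View pics/w22.png

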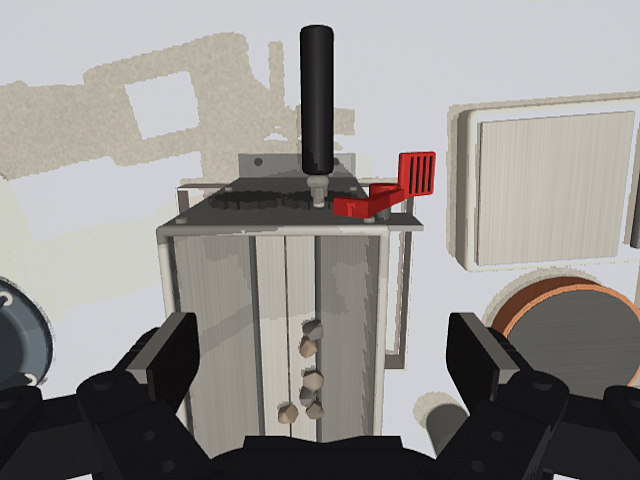

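Call:
send_rows:
  commands: "1 0 41 2 0;1 0 41 1 0;1 30 1 0 0;1 38 0 0 0;1 35 0 0 0;1 13 0 0 0;1 0 0 0 0;0 0 0 0 0;0 0 0 0 0;0 0 0 0 0;0 0 0 0 0;0 0 0 0 0;0 0 0 0 0;0 0 0 0 0;0 0 0 0 0"

```text
time: 25.85
position: [520.6, 276.6, 297.8]
tool_rot: [[-0.009, 0.07, 0.997], [0.001, 0.998, -0.07], [-1.0, 0.0, -0.009]]
contact_force: [-9.9, 1.0, 9.7]
width: 16.0
```

```bash
python3 -c "
from h import *
f=crop('wrist','pics/w23.png',0,0,640,480,1)
p=sw(30,214);print(p);plan(p[0],p[1],296,-4.1);print(ws(get_state()['position']))
"
```

```text
[520.51131516 277.11004941]
t 25.90 pos [520.6 276.6 297.8] yawz -4.03 w 16.3 F [-11.2   0.2   9.3] M [0.13 1.86 0.02] q [0.3  0.41 1.44 0.   1.3  0.37] tilt [-1.     0.    -0.009]
tool shift [ 1.8  0.5 -0.1] len 1.9 rows 0.0
turn 0.07
[ 30.09173889 213.53640175]
```

View pics/w23.png

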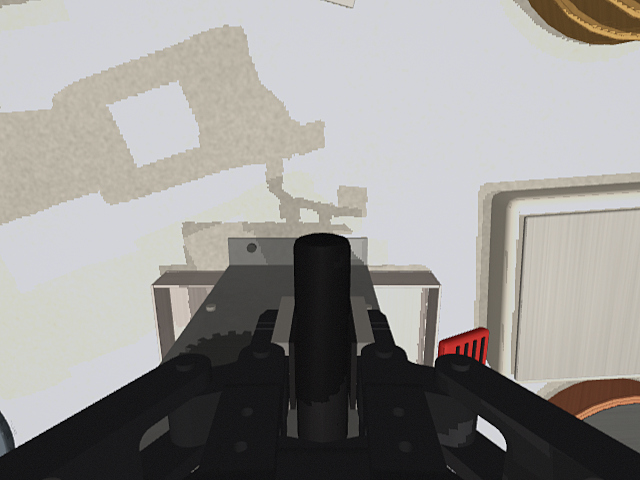

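Call:
send_rows:
  commands: "0 0.2 0 -8.2 0;0 1 0 -8.2 0;0 1.6 0 -8.1 0;0 2.1 0 -8 0;0 2.8 0 -7.8 0;0 3.3 0 -7.5 0;0 0 0 0 0"

```text
time: 26.48
position: [482.4, 279.4, 289.9]
tool_rot: [[0.017, 0.07, 0.997], [0.001, 0.998, -0.07], [-1.0, 0.002, 0.017]]
contact_force: [4.6, -2.9, 13.1]
width: 16.3
```

```bash
python3 -c "
from h import *
p=sw(-18,214);plan(p[0],p[1],285,-4.1);print(ws(get_state()['position']))
f=crop('wrist','pics/w24.png',0,0,640,480,1)
crop('scene','pics/s24.png',305,205,445,345,5)
"
```

```text
t 26.48 pos [482.4 279.4 289.9] yawz -4.02 w 16.3 F [ 4.6 -2.9 13.1] M [-0.64 -1.4   0.03] q [ 0.33  0.36  1.54 -0.    1.22  0.4 ] tilt [-1.     0.002  0.017]
tool shift [ 4.8  0.4 -9.9] len 11.0 rows 0.3
turn 0.08
[ -8.22523059 213.55701343]
```

View pics/w24.png

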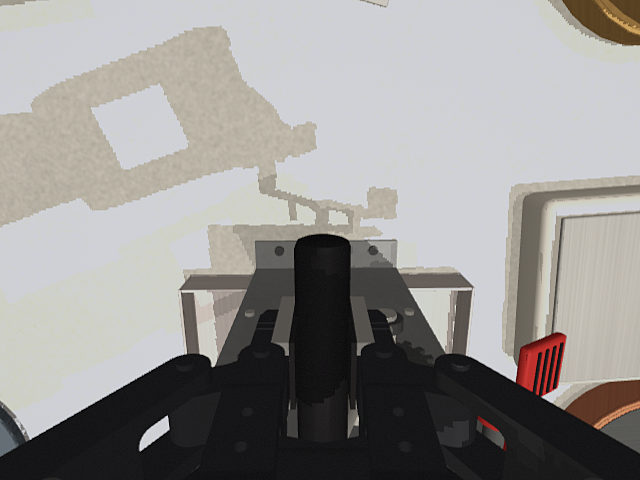

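View pics/s24.png

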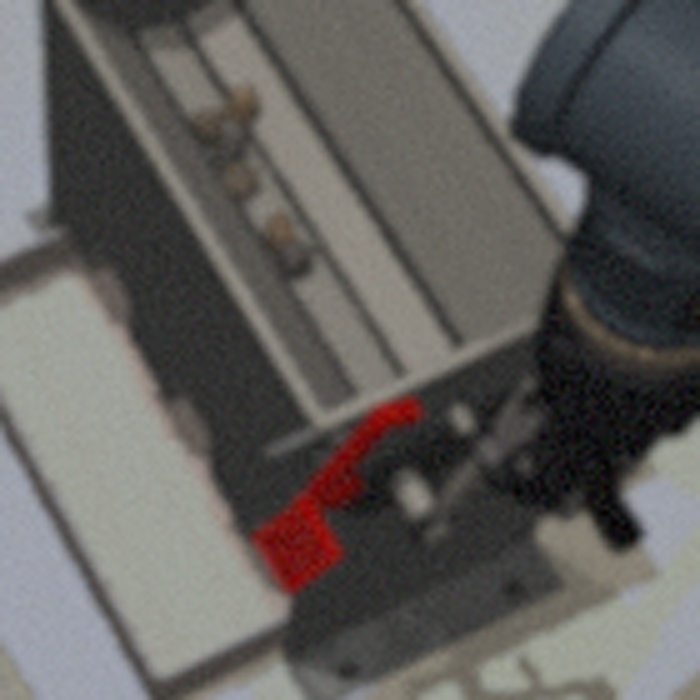

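Call:
send_rows:
  commands: "0 3.8 0 -7.3 0;0 4.4 0 -7 0;0 4.9 0 -6.6 0;0 5.4 0 -6.3 0;0 5.8 0 -5.8 0;0 6.3 0 -5.4 0;0 6.7 0 -4.8 0;0 7 0 -4.4 0;0 7.2 0 -3.8 0;0 7.6 0 -3.3 0;0 0 0 0 0;0 0 0 0 0;0 0 0 0 0"

```text
time: 27.67
position: [421.8, 283.4, 227.8]
tool_rot: [[-0.001, 0.071, 0.998], [0.0, 0.998, -0.071], [-1.0, 0.0, -0.001]]
contact_force: [-4.2, -0.9, 9.8]
width: 16.1
```

```bash
cat > lv.py <<'E'
from h import *
p=sw(-74.4,214);plan(p[0],p[1],221,-4.1)
s=get_state();g=s["position"]-19*s["tool_rot"][:,0];q=ws(g);print(q,g[2],"alpha",np.arctan2(30-q[0],g[2]-205),"r",np.hypot(30-q[0],g[2]-205))
E
python3 lv.py; python3 -c "
from h import *
f=crop('wrist','pics/w25.png',0,0,640,480,1)
crop('scene','pics/s25.png',285,165,445,345,4)
"
```

```text
t 27.67 pos [421.8 283.4 227.8] yawz -4.05 w 16.1 F [-4.2 -0.9  9.8] M [-0.09  0.59  0.06] q [0.37 0.38 1.73 0.   1.04 0.44] tilt [-1.     0.    -0.001]
tool shift [ 6.8  0.7 -5.5] len 8.8 rows 0.2
turn 0.05
[-68.85236798 213.2470088 ] 246.82931579362545 alpha 1.170494235643394 r 107.33816802759895
```

View pics/w25.png

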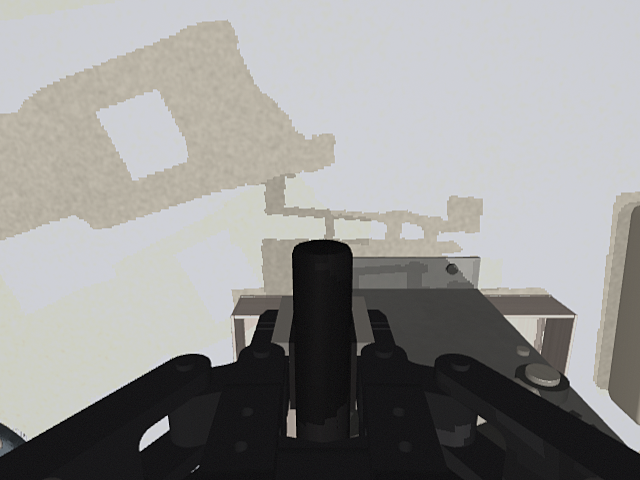

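View pics/s25.png

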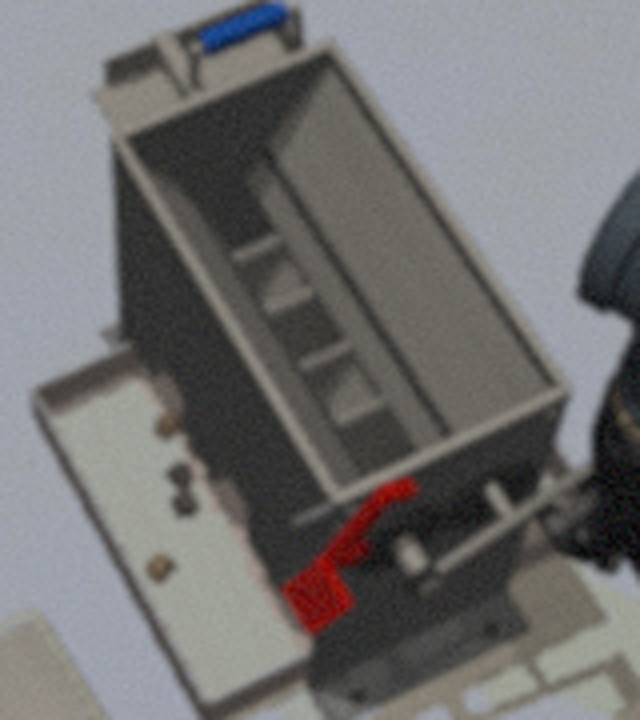

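Call:
send_rows:
  commands: "0 3 0 -1.5 0;0 3 0 -1 0;0 0 0 0 0;0 0 0 0 0;0 0 0 0 0;0 0 0 0 0"

```text
time: 28.27
position: [419.3, 283.6, 221.6]
tool_rot: [[-0.001, 0.071, 0.997], [0.0, 0.997, -0.071], [-1.0, 0.0, -0.001]]
contact_force: [-4.6, -2.3, 8.5]
width: 16.0
```

```bash
python3 lv.py; python3 -c "
from h import *
crop('scene','pics/s26.png',285,165,445,345,4)
crop('top','pics/t26.png',195,205,355,325,5)
crop('scene','pics/s26b.png',400,240,480,320,8)
"
```

```text
t 28.27 pos [419.3 283.6 221.6] yawz -4.06 w 16.0 F [-4.6 -2.3  8.5] M [-0.07  0.61  0.11] q [0.37 0.38 1.74 0.   1.02 0.44] tilt [-1.     0.    -0.001]
tool shift [ 0.6  0.8 -2.9] len 3.1 rows 0.1
turn 0.04
[-71.44029686 213.22965269] 240.5501909134838 alpha 1.2337168195774275 r 107.48930133531898
```

View pics/s26.png

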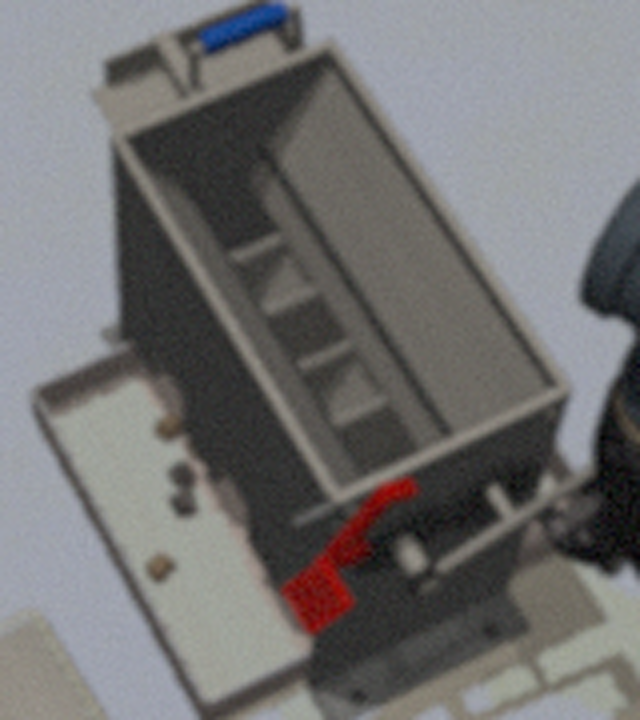

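View pics/t26.png

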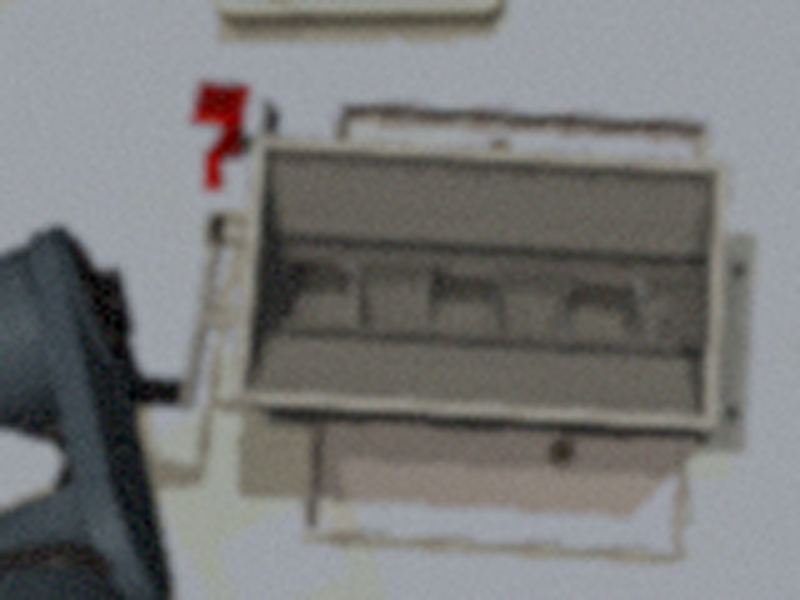

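```bash
python3 -c "
from h import *
for n,(a,b,c,d) in dict(top=(240,228,345,322),scene=(300,170,430,345)).items():
  P=np.mean([grab_frame(n)['pixels'].astype(float) for _ in range(12)],0)[b:d,a:c,::-1]
  P=np.clip(255*(P/255)**0.6,0,255).astype(np.uint8)
  cv2.imwrite('pics/avg_%s.png'%n,cv2.resize(P,None,fx=7 if n=='top' else 3.4,fy=7 if n=='top' else 3.4,interpolation=cv2.INTER_CUBIC))
"
```

```text
(no output)
```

View pics/avg_top.png

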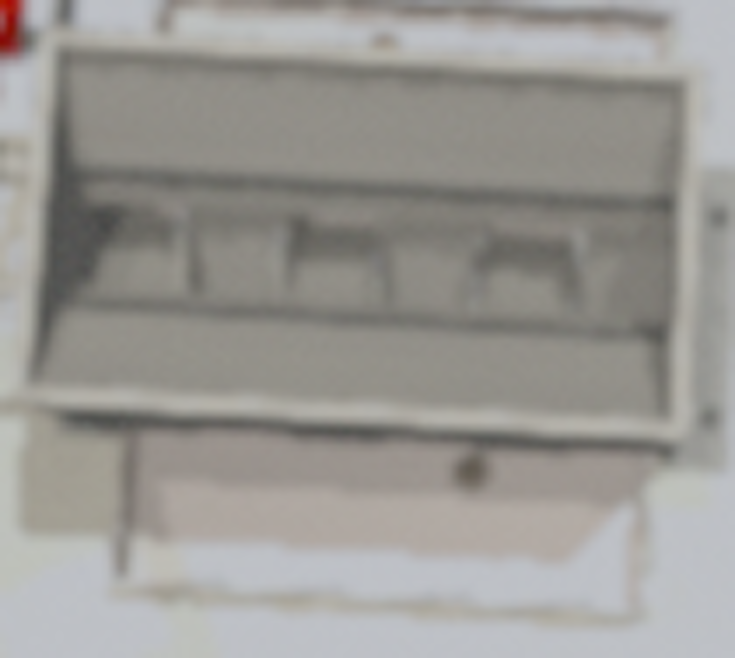

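View pics/avg_scene.png

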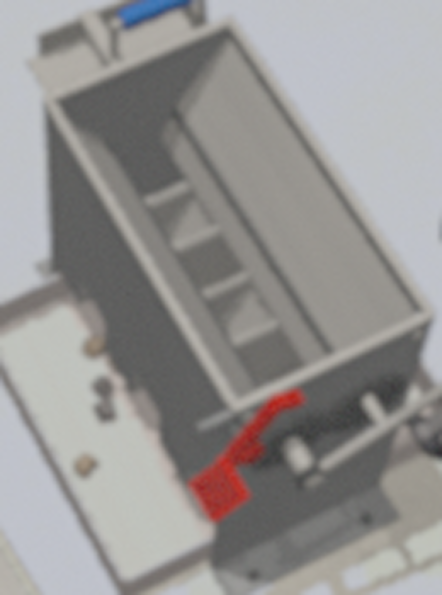

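Call:
send_rows:
  commands: "0 -14 0 5 0;0 -14 0 7 0;0 -13 0 9 0;0 -10 0 11 0;0 0 0 0 0;0 10 0 -11 0;0 13 0 -9 0;0 14 0 -7 0;0 14 0 -5 0;0 0 0 0 0;0 0 0 0 0;0 0 0 0 0;0 0 0 0 0;0 0 0 0 0;0 0 0 0 0"

```text
time: 30.87
position: [419.4, 283.6, 222.0]
tool_rot: [[0.0, 0.071, 0.998], [0.0, 0.998, -0.071], [-1.0, 0.0, 0.0]]
contact_force: [-4.7, -1.0, 11.3]
width: 16.0
```

```bash
python3 lv.py; python3 -c "
from h import *
for n,(a,b,c,d) in dict(top=(240,228,345,322),scene=(270,110,430,345)).items():
  P=np.mean([grab_frame(n)['pixels'].astype(float) for _ in range(12)],0)[b:d,a:c,::-1]
  P=np.clip(255*(P/255)**0.6,0,255).astype(np.uint8)
  k=7 if n=='top' else 2.5
  cv2.imwrite('pics/avg2_%s.png'%n,cv2.resize(P,None,fx=k,fy=k,interpolation=cv2.INTER_CUBIC))
crop('wrist','pics/w27.png',0,0,640,480,1)
"
```

```text
t 30.87 pos [419.4 283.6 222. ] yawz -4.04 w 16.0 F [-4.7 -1.  11.3] M [-0.23  0.42  0.05] q [0.37 0.38 1.74 0.   1.02 0.44] tilt [-1.  0.  0.]
tool shift [ 1.   0.8 -3.1] len 3.4 rows 0.1
turn 0.06
[-71.28028022 213.23300063] 240.96974872043018 alpha 1.2295404201768039 r 107.47798837430224
```

View pics/avg2_top.png

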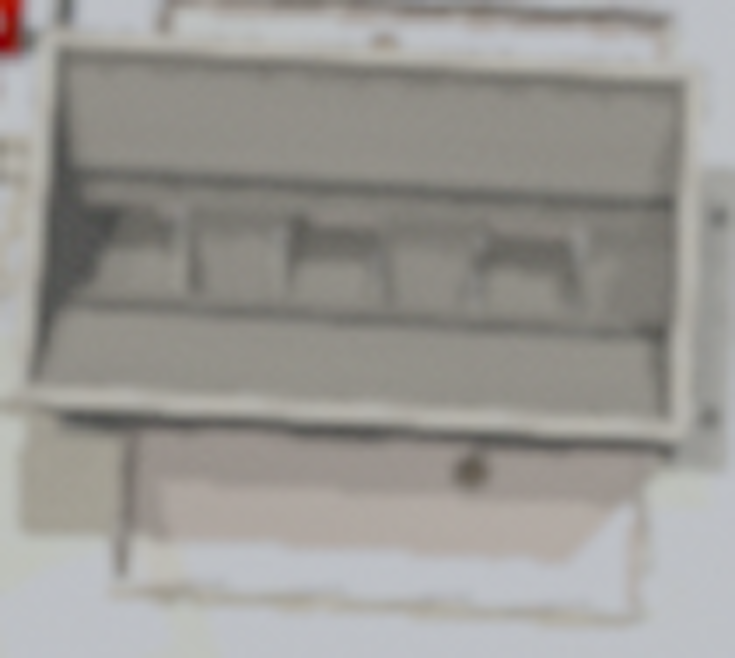

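View pics/avg2_scene.png

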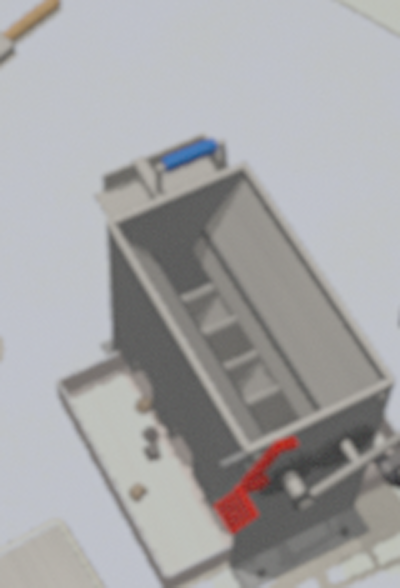

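View pics/w27.png

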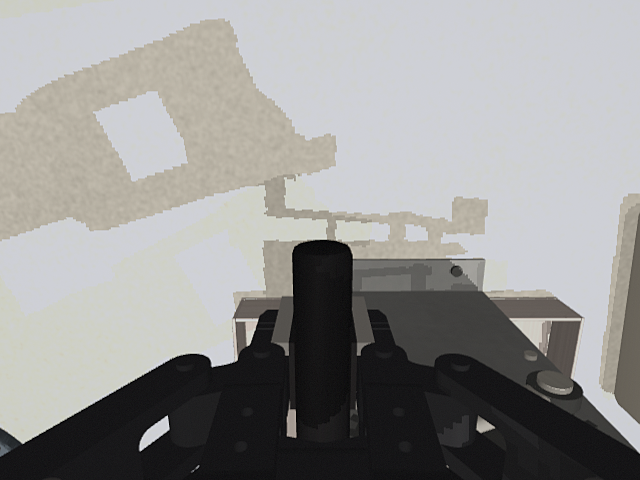

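```bash
python3 -c "
from h import *
a=cv2.imread('pics/w25.png')[380:450,270:380];b=cv2.imread('pics/w27.png')[380:450,270:380]
cv2.imwrite('pics/cmp.png',cv2.resize(np.hstack([a,b]),None,fx=3.6,fy=3.6,interpolation=cv2.INTER_CUBIC))
f=grab_frame('wrist');T=grab_frame('top')
print(onz(f,351,418,10), ws(onz(f,351,418,10)))
q=onz(T,240+470/7,228+470/7,10);print(q,ws(q),proj(f,q))
"
```

```text
[433.00599363  68.65503908  10.        ] [-42.38990506  -0.17370117]
[391.62832198  30.94420697  10.        ] [-80.96782756 -40.74416414] [312.7252807  451.40161919]
```

View pics/cmp.png

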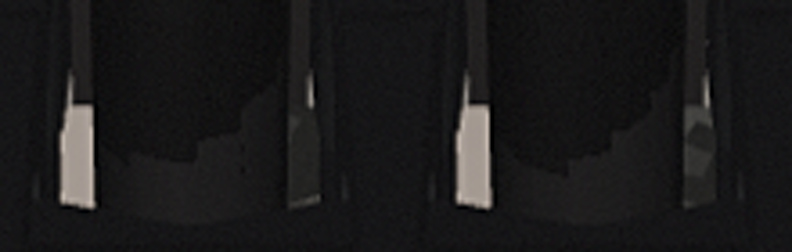

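```bash
python3 -c "
from h import *
f=grab_frame('wrist')
for u in (349,354,358):
  for z in (290,250,205,150,100,45,10):print(u,z,np.round(ws(onz(f,u,419,z)),0))
o,d=ray(f,354,419);print(o,ws(o))
for n,p in dict(c=(-75,136,290),d=(-75,-136,290),e=(-75,136,45),p=(-75,136,0)).items():
  q=sw(p[0],p[1]);print(n,proj(f,[q[0],q[1],p[2]]))
"
```

```text
349 290 [-66. 221.]
349 250 [-63. 190.]
349 205 [-59. 154.]
349 150 [-55. 110.]
349 100 [-51.  70.]
349 45 [-47.  26.]
349 10 [-44.  -1.]
354 290 [-64. 221.]
354 250 [-61. 190.]
354 205 [-57. 154.]
354 150 [-52. 110.]
354 100 [-47.  70.]
354 45 [-42.  26.]
354 10 [-39.  -1.]
358 290 [-64. 221.]
358 250 [-60. 190.]
358 205 [-55. 154.]
358 150 [-49. 110.]
358 100 [-44.  70.]
358 45 [-39.  26.]
358 10 [-35.  -1.]
[424.31183706 351.52391263 365.38961528] [-71.26974396 281.35132949]
c [307.9810535  688.26465264]
d [ 313.01645201 1096.78088526]
e [317.84560403 307.45995084]
p [318.365715   287.38192499]
```

```bash
python3 lv.py; python3 -c "
from rig import *
print(hand_in())"
```

```text
t 32.27 pos [419.4 283.6 222. ] yawz -4.04 w 16.3 F [-5.2 -1.6 11.7] M [-0.19  0.42  0.03] q [0.37 0.38 1.74 0.   1.02 0.44] tilt [-1.  0.  0.]
tool shift [ 1.   0.8 -3.1] len 3.3 rows 0.1
turn 0.06
[-71.30558279 213.22501212] 240.95908734887502 alpha 1.229712651933502 r 107.49826541275276
the job is handed in; nothing more can be done
None
```

I handed the job in at about 32 s with the gripper still holding the lever open, but I could only see five of the six gravel pieces in the pans. The tool reported no verdict.

- **Tipping:** I pressed the underside of the scoop pan on the hopper's rim until it tipped in the grip. All six pieces were then seen lying on the locked flaps.
- **Scoop pan:** I levelled it on the bench and let go. The wrist picture then showed it flat and empty.
- **Catch:** I pressed the thumb pad down until I felt the stop, at about 21 N. In the next picture the pad was where a fully flipped catch should be, within about a pixel.
- **Lever:** I gripped it by its handle and pulled it along its arc. The arm's position puts it at about 1.23 rad. I then swung it partly back and open again in case a piece had caught; the views looked the same afterwards.

**Last checks:**
- **Gravel:** Four pieces showed in the back pan and one in the front pan. Neither the scene nor the top camera showed anything left in the hopper. The sixth piece is probably in the part of the front pan hidden under the splitter, but I could not confirm that.
- **Lever radius:** The radius worked out from the grip position was about 107 mm against the stated 110 mm. The lever angle is therefore uncertain by a few hundredths of a radian, still well above the required 1.05.
- **Surroundings:** In the last pictures the pans looked in place and the scoop pan was still standing. I moved nothing near the jars, tin, brush or spatula, but I did not measure their positions again at the end.

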